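# Gauge equal gaps between vial carriers on a dosing rail

## Robot

A 6-joint arm with a two-finger parallel gripper is mounted at the origin on the work surface. World frame = base frame: x ahead of the robot, y to its left, z up, the work surface at z = 0. Lengths are in m, angles in rad, forces in N, time in s.
With the tool pointing down it reaches from about 0.25 to 0.725 m from the base axis. Payload 4 kg.
Tool frame: the origin (TCP) lies midway between the tips of the shut fingers; the grasp point (between the pads) lies 19 mm behind it (bot.grasp_offset is the distance from the TCP to the grasp point, in m); z points along the fingers, y is the direction in which the jaws open and shut (so a half turn about z gives the same grasp; the last joint's range is limited). The gripper opens to 85 mm and grips with 20 to 120 N. Pads are 22 mm wide; open, the fingers measure 114 mm over their backs; the gripper's body (76 mm by 85 mm) begins 54 mm behind the grasp point. The pads swing forward as they close: fully open they stand 13 mm farther back than shut.
Start: joints at [-1.168, 0.241, 0.005, 1.335, 0, 1.571], TCP at [0.196, -0.46, 0.231] pointing down, gripper open.
Joint ranges: [-2.72, 2.72], [-1.05, 1.87], [-1.09, 1.28], [-1.99, 2.15], [-1.42, 1.44], [-3.14, 3.14]. Speed limits (rad/s): [2.79, 2.79, 3.14, 3.14, 3.14, 3.14].

## Interface

Orientations are given as a unit quaternion [x, y, z, w].
In Python, from workcell import sensors, optics, bot gives the robot as it stands.
- The arm moves only by the tool apply_moves, never from a script. Its argument "plan" is one flat list of numbers, 6 for each row, row after row: the shift along the tool's x, y, z in m, then the turn, a rotation vector about the tool's x, y, z in rad. In form: [tx, ty, tz, ax, ay, az, tx, ty, tz, ax, ay, az, ...]. A call has 1 to 12 rows; each row is the pose to reach, as a shift and turn from the pose commanded when the call began, along the tool's axes at that moment; what a row does not reach only later rows make up. A row lasts 1/12 s, in which the tool goes at most 41.7 mm and 7.16 degrees, less where a joint would pass 70% of its speed; a pose out of reach is approached as far as the arm can. A call with a gripper value outside its range is refused whole. "grip" is the finger opening in m, from 0 to 0.0854, set as the call begins (left out, the last holds). The fingers move at their own pace and stop on an object; the grip force is fixed at half the most. Time passes only in rows, so rows that repeat a pose let the fingers close. It gives the time, the measured TCP pose, the force and the opening at its end, in the units of the state.
- sensors.get_obs(): the state, without advancing time (a new reading comes with each control period).
- optics.camera(name): name is "side" or "top" or "wrist"; returns a dict with "pixels" (400x640x3 uint8, red, green, blue), "fx", "fy", "cx", "cy" (pixels), "pose" (4x4, takes a point from camera to world coordinates); the wrist camera has in their place "tool_from_camera" (4x4, takes a point from camera to tool coordinates, whose origin is the TCP and whose axes are the flange's). Camera axes: x right, y up, looking along -z (the intrinsics and any distortion apply to the point x, -y, -z); pixel columns grow to the right and rows downward; lengths in m; the calibration is good to about 2 mm. The wrist camera is an equidistant fisheye: a pixel r from the principal point sees the ray r / f radians off the axis. A picture is of the moment at which its call begins: read the wrist's pose just before it. There is no depth.
- bot.job_done(): hands the job in, once; it reports no verdict.
The state is a dict: "clock": time; "joint_pos": joint angles; "joint_vel": joint speeds; "tau": joint torques, N m; "eef_pos": TCP position; "tool_rot": TCP orientation; "ft_force": force on the tool from outside, world axes, zero at the start; "ft_torque": the same for the moment, N m; "grip_width": finger opening in m.
Only numpy, scipy, OpenCV 4.12 (cv2) and the standard library are available. Lean on these libraries where they do the work, as an engineer would, in place of code of your own. Each camera call takes 0.05 s, during which the arm holds its last target.

## Task

Take the spacer by its handle and set the three gaps on the dosing rail to the spacer's thickness, one after the other outwards from the blue stop: in each gap hold the spacer's white upright face against the part already set without shifting it, and press the wedge gently down until the collar is just about on the carriers and the spacer sits snug between both neighbours for a moment. Move the carriers only with the spacer, never with the gripper, leave the rest of the bench alone, and finally stow the spacer upright in its green holder and let go.

Things in the scene. Friction and masses are not known exactly. Their poses are not given: they have to be found in the camera images.
- rail: Dosing rail fixed to the bench (place and heading vary): two 12 mm steel rods along y at x = -30 and +30 mm, axes 47 mm above the bench, open between and below; blue stop block at the -y end. Origin on the bench under the rail's centre line; z up, y along the row away from the stop. In order: blue stop, carriers 1, 2, 3. Tops of stop and carriers are level at z = 85 mm.
- carrier1: First carrier: aluminium block 84 (x) x 40 (y) x 30 mm tall, with a capped vial 17 mm across standing 26 mm above its top at x = +30 mm. Origin: centre of its underside; rail axes. It slides only along the rail's y, stiffly: pushes below about 5 N do not move it, and it stays where it is left. Its faces, the stop's and the spacer's are slippery (friction about 0.2).
- carrier2: Second carrier, between carriers 1 and 3; made like carrier 1, equally stiff to slide.
- carrier3: Third carrier, farthest from the blue stop; made like carrier 1, equally stiff to slide.
- stop_face (a point): Upper edge of the fixed blue stop's face that looks along +y at carrier 1, on the rail's centre line, 85 mm above the bench. Rail axes. Worked in order from here, each gap is found 3 to 7 mm narrower than the 30 mm spacer when its turn comes.
- spacer: Loose gauge, about 160 g, hanging by its collar in the holder (axes as the holder's), made of a bracket (handle and white collar, 34 (x) x 64 (y) x 5 mm) and a wedge block screwed under the collar. Origin: centre of the collar's underside; z up, y across the block's thickness. The block is clamped off-centre along y by an unknown amount, up to 7 mm either way; it differs each time and keeps.
- holder: Green stand fixed to the bench (left or right of the robot, position and heading vary), 53 x 71 mm outside, 70 mm tall, with a through pocket 29 mm (x) by 47 mm (y) that takes the spacer's body; the collar rests on the rim. Origin on the bench under the pocket's centre, z up.
- holder_mouth (a point): Centre of the mouth of the holder's pocket, 70 mm above the bench; the spacer's origin lies here when it is stowed. Holder axes.
- jar: Bystander: amber jar, 52 mm diameter, 70 mm tall, origin at its foot (left or right of the robot, opposite the holder).
- reagent: Bystander: clear glass reagent bottle, 86 mm diameter, 170 mm tall, origin at its foot.
- flask: Bystander: clear conical flask, 74 mm diameter, 114 mm tall, origin at its foot.
- timer: Bystander: white digital timer, 30 x 75 x 70 mm, origin at its foot.
- filmbox: Bystander: white and green carton, 70 x 110 x 80 mm, origin at its foot.
- spatula: Bystander: steel spatula 130 mm long on a paper pad behind the rail.
- washbottle: Bystander: white wash bottle with bent spout, 60 mm diameter, 190 mm tall, origin at its foot.
- c1_near (a point): Upper edge, on the rail's centre line, of carrier 1's face towards the blue stop (85 mm above the bench). Rail axes.
- c1_far (a point): Upper edge, on the rail's centre line, of carrier 1's face away from the blue stop (85 mm above the bench). Rail axes.
- c2_near (a point): Upper edge, on the rail's centre line, of carrier 2's face towards the blue stop (85 mm above the bench). Rail axes.
- c2_far (a point): Upper edge, on the rail's centre line, of carrier 2's face away from the blue stop (85 mm above the bench). Rail axes.
- c3_near (a point): Upper edge, on the rail's centre line, of carrier 3's face towards the blue stop (85 mm above the bench). Rail axes.
- handle (a point): Middle of the spacer's black handle, 20 x 20 mm, from z = 5 to 50 mm above the collar's underside; orange stripe on the collar on the slope's side (+y). The block under it, y from its own middle: 26 mm wide in x, 30 mm thick (y -15 to +15) down to z -20; the white -y face is upright to the tip; the orange +y side slopes straight from y +15 at z -20 to y -11 at the tip, z -66.
- stop: Fixed blue stop block at the rail's -y end, 94 x 30 x 85 mm. Origin: centre of its underside, on the bench; rail axes. It does not move and is the datum of the row. The spacer's white upright face goes towards this end, against the part already set; its orange slope wedges the next carrier away. At full depth the collar meets the tops of the parts.

How it is judged:
By the outcome, as a careful person would: the job done as asked, in the order asked, and still so for the second after the job is handed in, with the robot touching nothing.
It also fails if it takes over 72 s, if anything falls off the work surface, if the arm or the gripper's body presses on something with over 40 N, if the wrist force passes 120 N, or if a joint passes its speed limit or range.

## Working session

There is one attempt and no reset: what is moved stays moved. The work goes in short steps, Python scripts to look and compute and a tool call to move; the robot and the scene stay as the last step left them, time stands still between calls to the robot, and variables do not carry over. Pictures are saved under pics/ and viewed, and the job is handed in when it is done.

Besides the shell and the picture viewer there is one more tool, called after ">>>" by a JSON object that holds its "method" and its "body". apply_moves: Moves the arm, as the interface text tells. Its arguments: {"type":"object","properties":{"plan":{"type":"array","items":{"type":"number"}},"grip":{"type":"number"}},"required":["plan"]}

```bash
ls; mkdir -p pics
python3 - <<'E'
from workcell import sensors, optics, bot
import cv2,numpy as np
o=sensors.get_obs()
print(o, bot.grasp_offset)
for n in ["side","top","wrist"]:
    c=optics.camera(n)
    cv2.imwrite(f"pics/{n}0.png",c["pixels"][:,:,::-1])
    np.savez(f"pics/{n}0.npz",**c)
    print(n,{k:v for k,v in c.items() if k!="pixels"})
E
```

```text
pics
{'clock': 0.0, 'joint_pos': array([-1.16802030e+00,  2.41379983e-01,  3.72308550e-03,  1.33521954e+00,
       -1.02314575e-05,  1.57080498e+00]), 'joint_vel': array([-1.13184832e-03,  1.01289428e-03, -4.70293017e-05, -1.59607926e-03,
        6.39583868e-04,  5.03565208e-04]), 'tau': array([ 7.76320644e-05, -3.72317219e+01,  2.52408117e+01,  1.70350971e-02,
        4.91006097e-05,  7.88007611e-06]), 'eef_pos': array([ 0.19573292, -0.45940011,  0.23042902]), 'tool_rot': array([ 9.79790213e-01,  2.00025139e-01, -2.13058104e-04, -1.01800965e-03]), 'ft_force': array([ 0.7120092 , -0.1614414 ,  0.06679271]), 'ft_torque': array([ 0.02848193,  0.05648988, -0.02544062]), 'grip_width': 0.08518223434905152} 0.0187
side {'fx': 434.9844962960135, 'fy': 434.9844962960135, 'cx': 314.33043139056093, 'cy': 199.93404690827813, 'pose': array([[-9.97131841e-01,  6.05561093e-02, -4.53987906e-02,
         5.41932907e-01],
       [-7.56790073e-02, -7.90765171e-01,  6.07423355e-01,
         8.61486936e-01],
       [ 8.83412661e-04,  6.09116904e-01,  7.93079956e-01,
         1.16774733e+00],
       [ 0.
[... 208 characters left out ...]
4,  0.9901979 , -0.13953606,  0.43512599],
       [-0.99968804,  0.00946421,  0.02311391,  0.02501282],
       [ 0.02420794,  0.13935042,  0.98994719,  1.26122661],
       [ 0.        ,  0.        ,  0.        ,  1.        ]])}
wrist {'fx': 309.70691628693146, 'fy': 309.70691628693146, 'cx': 319.02208053609604, 'cy': 197.41224310277315, 'tool_from_camera': array([[ 4.37056881e-04,  9.46796415e-01,  3.21832810e-01,
         8.25245768e-02],
       [ 9.99999416e-01, -7.31775990e-04,  7.94779928e-04,
         7.61202348e-04],
       [ 9.88004310e-04,  3.21832275e-01, -9.46796182e-01,
        -1.42131870e-01],
       [ 0.00000000e+00,  0.00000000e+00,  0.00000000e+00,
         1.00000000e+00]])}
```

View pics/top0.png

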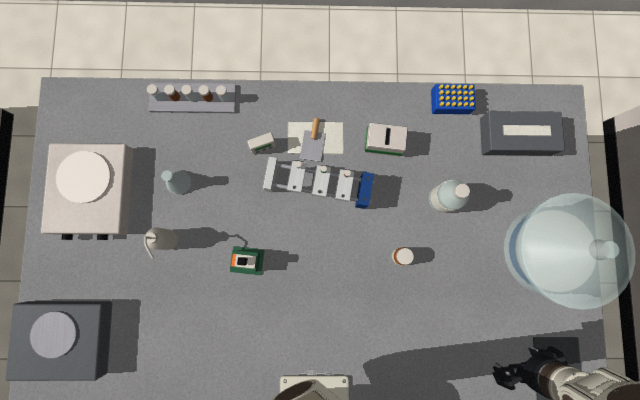

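View pics/side0.png

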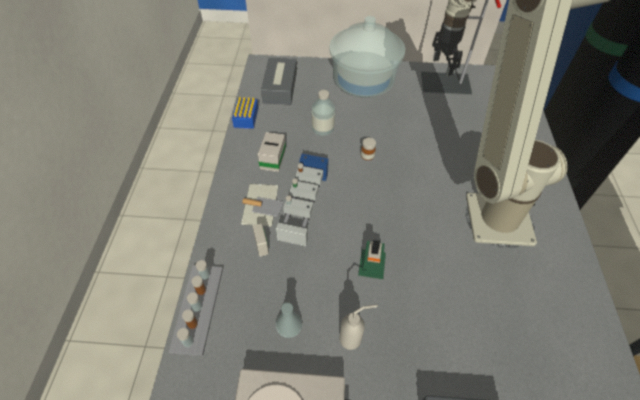

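View pics/wrist0.png

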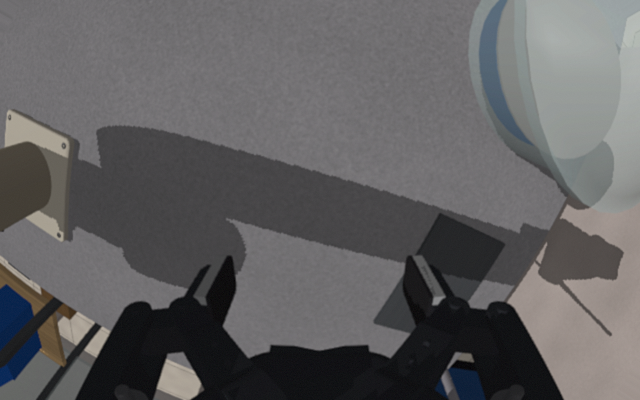

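```bash
cat > h.py <<'E'
from workcell import sensors, optics, bot
import cv2,numpy as np
from scipy.spatial.transform import Rotation as R
def snap(n,tag):
    o=sensors.get_obs(); c=optics.camera(n)
    cv2.imwrite(f"pics/{tag}.png",c["pixels"][:,:,::-1])
    if n=="wrist":
        T=np.eye(4);T[:3,:3]=R.from_quat(o["tool_rot"]).as_matrix();T[:3,3]=o["eef_pos"]
        c["pose"]=T@c["tool_from_camera"]; c["fish"]=True
    else: c["fish"]=False
    np.savez(f"pics/{tag}.npz",**c); return c
def load(tag):
    d=np.load(f"pics/{tag}.npz"); return {k:d[k] for k in d}
def ray(c,uv):
    x=(uv[0]-c["cx"])/c["fx"]; y=(uv[1]-c["cy"])/c["fy"]
    if c.get("fish",False):
        r=np.hypot(x,y); s=np.sin(r)/r if r>1e-9 else 1.
        d=np.array([x*s,-y*s,-np.cos(r)])
    else: d=np.array([x,-y,-1.])
    P=c["pose"]; return P[:3,3],P[:3,:3]@d
def onz(c,uv,z):
    p,d=ray(c,uv); return p+d*(z-p[2])/d[2]
def proj(c,X):
    P=c["pose"]; v=P[:3,:3].T@(np.asarray(X)-P[:3,3]); v=np.array([v[0],-v[1],-v[2]])
    if c.get("fish",False):
        th=np.arctan2(np.hypot(v[0],v[1]),v[2]); k=th/np.hypot(v[0],v[1]); x,y=v[0]*k,v[1]*k
    else: x,y=v[0]/v[2],v[1]/v[2]
    return np.array([c["fx"]*x+c["cx"],c["fy"]*y+c["cy"]])
def tri(c1,u1,c2,u2):
    p,d=ray(c1,u1);q,e=ray(c2,u2);d/=np.linalg.norm(d);e/=np.linalg.norm(e)
    s=np.linalg.lstsq(np.c_[d,-e],q-p,rcond=None)[0]
    return (p+d*s[0]+q+e*s[1])/2,np.linalg.norm(p+d*s[0]-q-e*s[1])
def state():
    o=sensors.get_obs(); print("t %.2f"%o["clock"],"tcp",np.round(o["eef_pos"],4),"rv",np.round(R.from_quat(o["tool_rot"]).as_euler('ZYX'),4),"F",np.round(o["ft_force"],2),"T",np.round(o["ft_torque"],2),"w %.4f"%o["grip_width"],"q",np.round(o["joint_pos"],2)); return o
E
python3 - <<'E'
from h import *
c=optics.camera.__self__ if 0 else None
d=np.load("pics/top0.npz"); c={k:d[k] for k in d}
for n,uv,z in [("holder",(247,260),.07),("handle",(243,261),.12),("stop",(366,190),.085),("rail end",(271,173),.05),("c1",(346,184),.085),("c3",(297,177),.085),("jar",(404,256),.07),("timer",(261,143),.07),("film",(387,137),.08)]: print(n,onz(c,uv,z))
im=cv2.imread("pics/top0.png"); cv2.imwrite("pics/top0z.png",cv2.resize(im[110:290,220:420],None,fx=4,fy=3.33*1.2/1.2 and 4,interpolation=cv2.INTER_CUBIC)[:600*1+120][:600])
im=cv2.imread("pics/side0.png"); cv2.imwrite("pics/side0z.png",cv2.resize(im[130:280,230:400],None,fx=4,fy=4,interpolation=cv2.INTER_CUBIC))
E
```

```text
holder [0.41821044 0.1911032  0.07      ]
handle [0.41623374 0.19464117 0.12      ]
stop [ 0.61560976 -0.13990088  0.085     ]
rail end [0.66824478 0.13169246 0.05      ]
c1 [ 0.63219724 -0.08340282  0.085     ]
c3 [0.65081642 0.05513782 0.085     ]
jar [ 0.43184311 -0.24697053  0.07      ]
timer [0.75213985 0.16060345 0.07      ]
film [ 0.77186915 -0.2030018   0.08      ]
```

View pics/top0z.png

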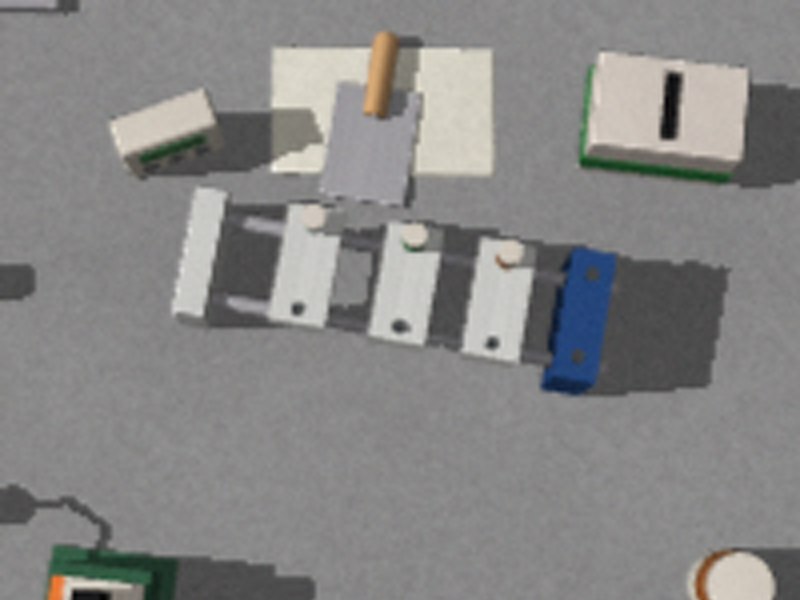

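View pics/side0z.png

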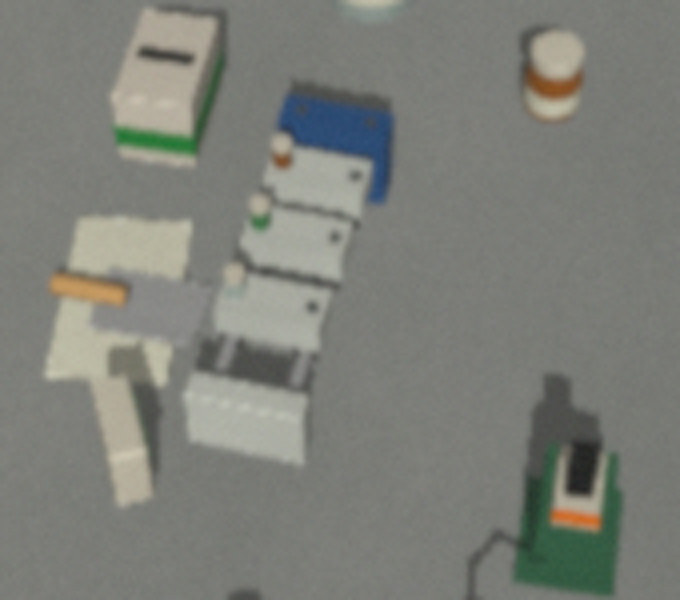

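```bash
cat >> h.py <<'E'
def mv(pos,phi=None):
    o=sensors.get_obs(); M=R.from_quat(o["tool_rot"]).as_matrix()
    s=M.T@(np.asarray(pos)-o["eef_pos"])
    if phi is None: r=np.zeros(3)
    else:
        G=np.array([[np.cos(phi),np.sin(phi),0],[np.sin(phi),-np.cos(phi),0],[0,0,-1]])
        r=R.from_matrix(M.T@G).as_rotvec()
    print("move",np.round(s,4),np.round(r,4),"dist",np.linalg.norm(s)/.0417)
E
python3 -c "
from h import *
state();mv([.43,.19,.24],-0.05)"
```

```text
t 0.15 tcp [ 0.1958 -0.4596  0.2306] rv [ 0.4028  0.     -3.14  ] F [-0.4   0.44 -0.96] T [0.01 0.01 0.03] w 0.0854 q [-1.17  0.24  0.    1.34 -0.    1.57]
move [ 0.4701 -0.5058 -0.0086] [-1.500e-03  4.000e-04  4.528e-01] dist 16.55994649095407
```

>>> {"method": "apply_moves", "body": {"plan": [0.47,-0.506,-0.009,0,0,0.453,0.47,-0.506,-0.009,0,0,0.453,0.47,-0.506,-0.009,0,0,0.453,0.47,-0.506,-0.009,0,0,0.453,0.47,-0.506,-0.009,0,0,0.453,0.47,-0.506,-0.009,0,0,0.453,0.47,-0.506,-0.009,0,0,0.453,0.47,-0.506,-0.009,0,0,0.453,0.47,-0.506,-0.009,0,0,0.453,0.47,-0.506,-0.009,0,0,0.453,0.47,-0.506,-0.009,0,0,0.453,0.47,-0.506,-0.009,0,0,0.453]}}

```text
clock: 1.15
eef_pos: [0.3627, -0.0064, 0.2379]
tool_rot: [1.0, -0.014, 0.0, -0.006]
ft_force: [0.3, -1.3, 0.3]
grip_width: 0.0853
```

```bash
python3 -c "
from h import *
state();mv([.43,.19,.24],-0.05)"
```

```text
t 1.15 tcp [ 0.3627 -0.0064  0.2379] rv [-2.830e-02 -1.000e-04 -3.129e+00] F [ 0.3  -1.28  0.27] T [ 0.   -0.03  0.01] w 0.0853 q [-0.03 -0.04 -0.29  1.32  0.01  3.14]
move [ 0.0617 -0.1983  0.0004] [-0.0126  0.      0.0217] dist 4.979062407702416
```

>>> {"method": "apply_moves", "body": {"plan": [0.06,-0.198,0,-0.012,0,-1.48,0.06,-0.198,0,-0.012,0,-1.48,0.06,-0.198,0,-0.012,0,-1.48,0.06,-0.198,0,-0.012,0,-1.48,0.06,-0.198,0,-0.012,0,-1.48,0.06,-0.198,0,-0.012,0,-1.48,0.06,-0.198,0,-0.012,0,-1.48,0.06,-0.198,0,-0.012,0,-1.48,0.06,-0.198,0,-0.012,0,-1.48,0.06,-0.198,0,-0.012,0,-1.48,0.06,-0.198,0,-0.012,0,-1.48,0.06,-0.198,0,-0.012,0,-1.48]}}

```text
clock: 2.15
eef_pos: [0.4296, 0.1859, 0.2396]
tool_rot: [0.748, 0.663, 0.003, 0.001]
ft_force: [0.0, 0.1, -1.2]
grip_width: 0.0856
```

```bash
python3 -c "
from h import *
state();mv([.43,.19,.24],3.0)"
```

```text
t 2.15 tcp [0.4296 0.1859 0.2396] rv [ 1.4504 -0.0035  3.1354] F [ 0.01  0.08 -1.24] T [ 0.02 -0.03  0.02] w 0.0856 q [ 0.41  0.17 -0.06  1.33 -0.    2.1 ]
move [ 0.0041 -0.0001 -0.0003] [ 0.0077  0.002  -1.5496] dist 0.09937371459353672
```

>>> {"method": "apply_moves", "body": {"plan": [0.004,0,0,0.008,0.002,-1.55,0.004,0,0,0.008,0.002,-1.55,0.004,0,0,0.008,0.002,-1.55,0.004,0,0,0.008,0.002,-1.55,0.004,0,0,0.008,0.002,-1.55,0.004,0,0,0.008,0.002,-1.55,0.004,0,0,0.008,0.002,-1.55,0.004,0,0,0.008,0.002,-1.55,0.004,0,0,0.008,0.002,-1.55,0.004,0,0,0.008,0.002,-1.55,0.004,0,0,0.008,0.002,-1.55,0.004,0,0,0.008,0.002,-1.55]}}

```text
clock: 3.15
eef_pos: [0.4302, 0.1898, 0.2397]
tool_rot: [0.095, 0.995, 0.0, -0.0]
ft_force: [0.1, 0.5, -0.3]
grip_width: 0.0853
```

```bash
python3 -c "
from h import *
state();snap('wrist','w1')"
```

```text
t 3.15 tcp [0.4302 0.1898 0.2397] rv [ 2.9506e+00 -1.0000e-04  3.1415e+00] F [ 0.09  0.49 -0.26] T [ 0.04 -0.06 -0.03] w 0.0853 q [ 0.42  0.18 -0.05  1.34  0.    0.61]
```

View pics/w1.png

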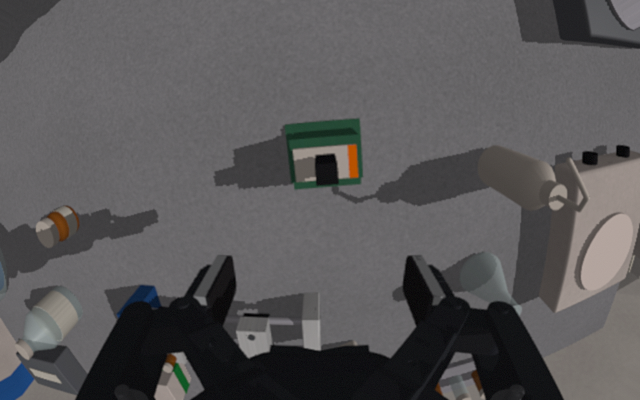

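```bash
python3 -c "
from h import *
im=cv2.imread('pics/w1.png')[105:205,265:385]
cv2.imwrite('pics/w1z.png',cv2.resize(im,None,fx=6,fy=6,interpolation=cv2.INTER_CUBIC))"
```

```text
(no output)
```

View pics/w1z.png

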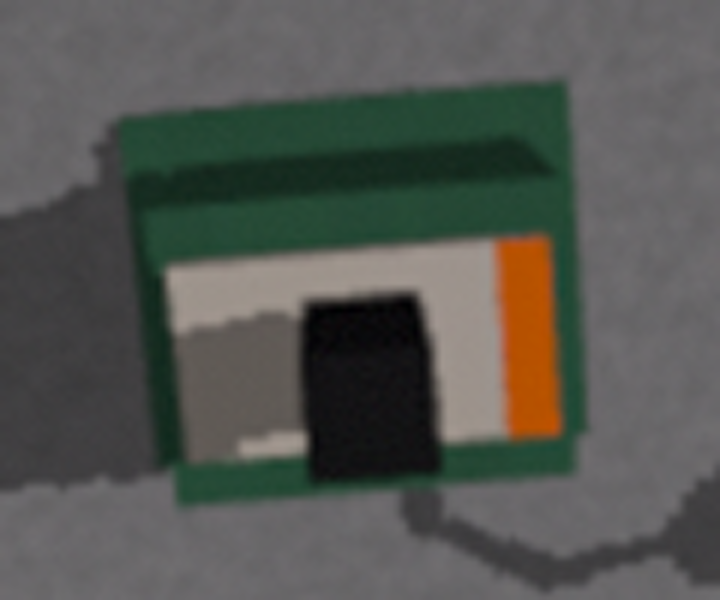

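```bash
python3 -c "
from h import *
c=load('w1')
f=lambda u:((u[0]+.5)/6-.5+265,(u[1]+.5)/6-.5+105)
P=[onz(c,f(u),.075) for u in [(165,263),(550,236),(563,437),(184,465)]]
for p in P: print(p)
print([np.linalg.norm(P[i]-P[(i+1)%4]) for i in range(4)], np.mean(P,0))
for a,b in [(0,1),(3,2)]:
  d=P[b]-P[a]; print('yaw',np.arctan2(-d[0],d[1]))
for a,b in [(0,3),(1,2)]:
  d=P[b]-P[a]; print('yaw',np.arctan2(d[1],d[0]))
H=[onz(c,f(u),.07) for u in [(176,505),(577,473)]]
d=H[1]-H[0];print(H,np.linalg.norm(d),np.arctan2(-d[0],d[1]))
t=[onz(c,f(u),.12) for u in [(306,352),(428,348),(440,472),(312,480)]]
print('handle top',t,np.mean(t,0))
"
```

```text
[0.39484365 0.16855796 0.075     ]
[0.40240821 0.23262122 0.075     ]
[0.43725132 0.22924553 0.075     ]
[0.42987456 0.16434978 0.075     ]
[np.float64(0.06450832495856185), np.float64(0.03500625107101731), np.float64(0.06531366260826463), np.float64(0.035282763976493915)] [0.41609444 0.19869362 0.075     ]
yaw -0.1175353966922132
yaw -0.11318520688727927
yaw -0.1195546723965977
yaw -0.0965812035433833
[array([0.43807348, 0.16075653, 0.07      ]), array([0.44562313, 0.23108414, 0.07      ])] 0.0707316751775247 -0.10694027701154411
handle top [array([0.40480351, 0.19110141, 0.12      ]), array([0.40752508, 0.20847159, 0.12      ]), array([0.42618411, 0.20694998, 0.12      ]), array([0.42383832, 0.18826807, 0.12      ])] [0.41558775 0.19869776 0.12      ]
```

```bash
python3 -c "
from h import *
mv([.4158,.1987,.2397],3.03);mv([.4158,.1987,.084],3.03)"
```

```text
move [0.0158 0.006  0.    ] [ 0.0001 -0.0001 -0.0757] dist 0.40475895468130874
move [0.0157 0.006  0.1557] [ 0.0001 -0.0001 -0.0757] dist 3.7558139127095993
```

>>> {"method": "apply_moves", "body": {"plan": [0.0158,0.006,0,0,0,-0.0757,0.0158,0.006,0,0,0,-0.0757,0.0158,0.006,0.04,0,0,-0.0757,0.0158,0.006,0.08,0,0,-0.0757,0.0158,0.006,0.11,0,0,-0.0757,0.0158,0.006,0.135,0,0,-0.0757,0.0158,0.006,0.15,0,0,-0.0757,0.0158,0.006,0.1557,0,0,-0.0757,0.0158,0.006,0.1557,0,0,-0.0757,0.0158,0.006,0.1557,0,0,-0.0757]}}

```text
clock: 4.03
eef_pos: [0.4167, 0.1991, 0.0848]
tool_rot: [0.061, 0.998, 0.0, 0.001]
ft_force: [-0.1, 0.4, -0.3]
grip_width: 0.0857
```

```bash
python3 -c "
from h import *
state();snap('wrist','w2')"
```

```text
t 4.03 tcp [0.4167 0.1991 0.0848] rv [3.0188e+00 1.1000e-03 3.1409e+00] F [-0.1   0.45 -0.28] T [ 0.02 -0.03  0.01] w 0.0857 q [ 0.45  0.29 -0.34  0.94  0.    0.57]
```

View pics/w2.png

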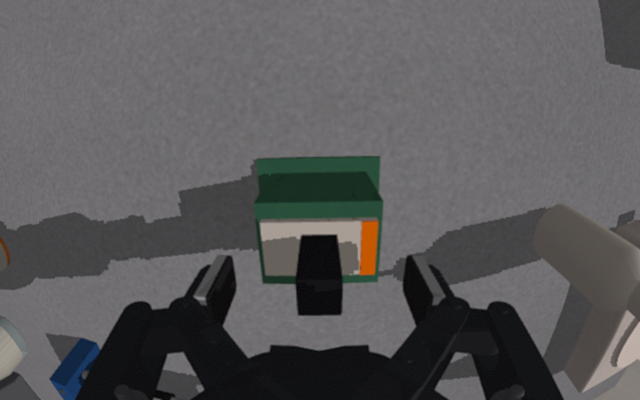

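```bash
python3 -c "
from h import *
c=load('w2')
for u in [(297,282),(341,282),(342,314),(298,314)]: print(onz(c,u,.12))
for u in [(260,221),(378,220),(377,274),(262,277)]: print(onz(c,u,.075))
# collar yaw
a=onz(c,(260.5,221.5),.075);b=onz(c,(379,219.5),.075);d=b-a;print('yaw',np.arctan2(-d[0],d[1]),np.linalg.norm(d))
im=cv2.imread('pics/w2.png')[205:325,250:390]
cv2.imwrite('pics/w2z.png',cv2.resize(im,None,fx=5,fy=5,interpolation=cv2.INTER_CUBIC))"
```

```text
[0.40607648 0.19047632 0.12      ]
[0.40831712 0.20855212 0.12      ]
[0.42590443 0.20748146 0.12      ]
[0.42348151 0.18813786 0.12      ]
[0.39510935 0.16899796 0.075     ]
[0.40233159 0.23220885 0.075     ]
[0.43690999 0.23017781 0.075     ]
[0.43069485 0.16285667 0.075     ]
yaw -0.1047542991537341 0.0639061598911529
```

View pics/w2z.png

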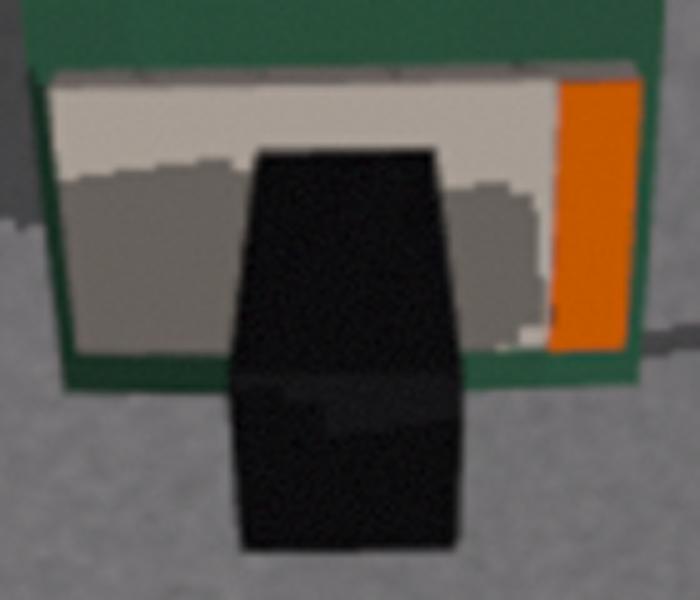

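>>> {"method": "apply_moves", "body": {"plan": [0.0008,0,0,0,0,-0.012,0.0008,0,0,0,0,-0.012,0.0008,0,0,0,0,-0.012]}}

```text
clock: 4.33
eef_pos: [0.4161, 0.1994, 0.0853]
tool_rot: [0.055, 0.998, 0.001, 0.001]
ft_force: [0.9, -0.6, -0.3]
grip_width: 0.0852
```

>>> {"method": "apply_moves", "body": {"plan": [0,0,0,0,0,0,0,0,0,0,0,0,0,0,0,0,0,0,0,0,0,0,0,0,0,0,0,0,0,0,0,0,0,0,0,0,0,0,0,0,0,0,0,0,0,0,0,0,0], "grip": 0.0}}

```text
$.plan: bad value
```

```bash
python3 -c "
from h import *
state();snap('wrist','w3')"
```

```text
t 4.33 tcp [0.4161 0.1994 0.0853] rv [3.032e+00 2.400e-03 3.140e+00] F [ 0.87 -0.63 -0.34] T [-0.03  0.03  0.  ] w 0.0852 q [ 0.45  0.29 -0.34  0.94  0.    0.56]
```

View pics/w3.png

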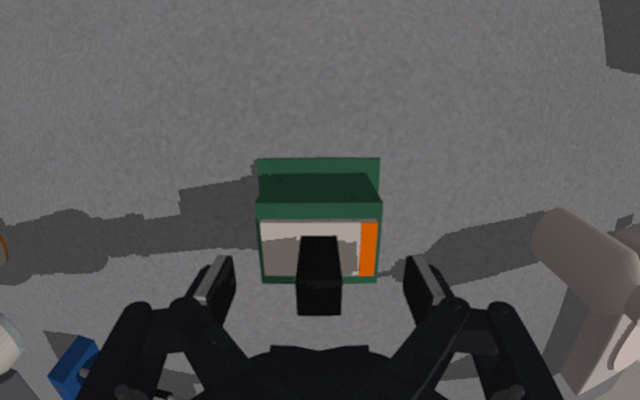

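>>> {"method": "apply_moves", "body": {"plan": [0,0,0,0,0,0,0,0,0,0,0,0,0,0,0,0,0,0,0,0,0,0,0,0,0,0,0,0,0,0,0,0,0,0,0,0,0,0,0,0,0,0,0,0,0,0,0,0], "grip": 0.0}}

```text
clock: 5.05
eef_pos: [0.4155, 0.1992, 0.0845]
tool_rot: [0.055, 0.999, 0.0, 0.0]
ft_force: [-0.6, 0.4, 1.3]
grip_width: 0.0196
```

```bash
python3 -c "
from h import *
state();snap('wrist','w4')"
```

```text
t 5.05 tcp [0.4155 0.1992 0.0845] rv [3.0321e+00 8.0000e-04 3.1408e+00] F [-0.63  0.39  1.34] T [ 0.04 -0.01  0.  ] w 0.0196 q [ 0.45  0.29 -0.34  0.94  0.    0.56]
```

View pics/w4.png

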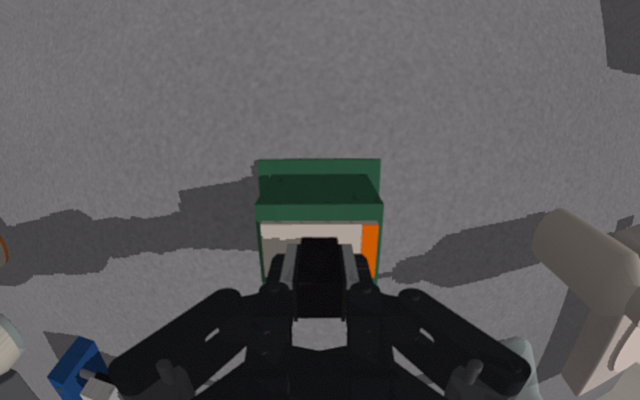

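>>> {"method": "apply_moves", "body": {"plan": [0,0,-0.01,0,0,0,0,0,-0.03,0,0,0,0,0,-0.06,0,0,0,0,0,-0.09,0,0,0,0,0,-0.12,0,0,0,0,0,-0.135,0,0,0,0,0,-0.14,0,0,0,0,0,-0.14,0,0,0]}}

```text
clock: 5.77
eef_pos: [0.4158, 0.1992, 0.2252]
tool_rot: [0.055, 0.999, 0.001, 0.001]
ft_force: [0.7, 0.3, -1.1]
grip_width: 0.0194
```

```bash
python3 -c "
from h import *
state();snap('wrist','w5');snap('side','s5');snap('top','t5')
im=cv2.imread('pics/s5.png')[130:280,230:430]
cv2.imwrite('pics/s5z.png',cv2.resize(im,None,fx=4,fy=4,interpolation=cv2.INTER_CUBIC))"
```

```text
t 5.77 tcp [0.4158 0.1992 0.2252] rv [3.0321e+00 2.5000e-03 3.1399e+00] F [ 0.74  0.26 -1.09] T [-0.02 -0.04 -0.01] w 0.0194 q [ 0.45  0.16 -0.11  1.3   0.    0.56]
```

View pics/w5.png

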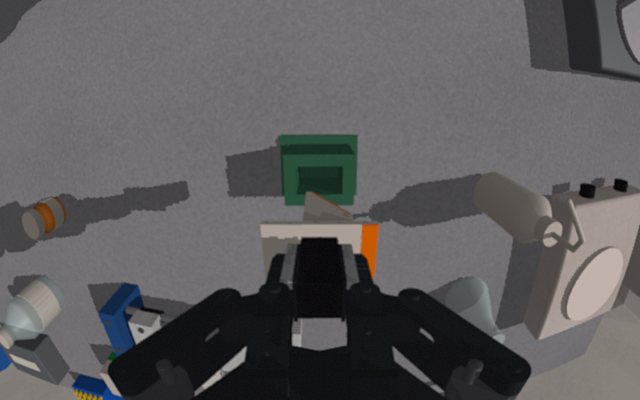

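View pics/s5z.png

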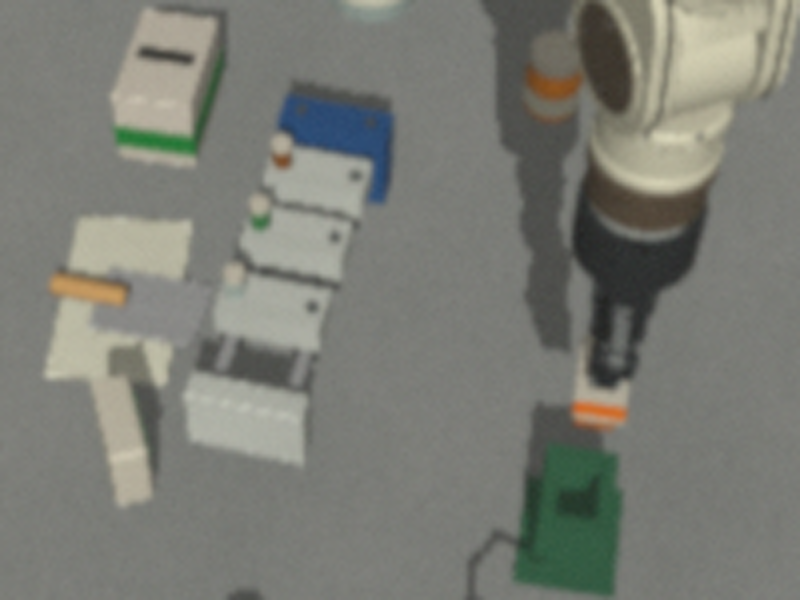

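```bash
python3 -c "
from h import *
im=cv2.imread('pics/w5.png')[180:280,255:385]
cv2.imwrite('pics/w5z.png',cv2.resize(im,None,fx=6,fy=6,interpolation=cv2.INTER_CUBIC))
c=load('w5');o=R.from_euler('ZYX',[3.0321,.0025,3.1399]).as_matrix();print(o)
# expected pixel for points in spacer frame
Rm=np.array([[np.cos(-.1095),-np.sin(-.1095),0],[np.sin(-.1095),np.cos(-.1095),0],[0,0,1]])
org=np.array([.4158,.1992,.2252-.0145])
for q in [(-.017,-.032,.005),(-.017,.032,.005),(-.013,-.015,0),(-.013,.015,-.02),(-.013,-.015,-.066),(-.013,-.011,-.066)]:
  u=proj(c,org+Rm@np.array(q)); print(q,u,(u-[255,180])*6)
"
```

```text
[[-0.99400856  0.10926964  0.00266999]
 [ 0.10927367  0.9940107   0.00140933]
 [-0.0025      0.00169265 -0.99999544]]
(-0.017, -0.032, 0.005) [260.76533111 222.56691836] [ 34.59198667 255.40151015]
(-0.017, 0.032, 0.005) [379.43493172 222.48106089] [746.60959033 254.88636534]
(-0.013, -0.015, 0) [293.00919541 225.80100439] [228.05517246 274.80602636]
(-0.013, 0.015, -0.02) [344.34734957 212.47412646] [536.08409742 194.84475878]
(-0.013, -0.015, -0.066) [299.70772213 189.98306287] [268.24633275  59.89837723]
(-0.013, -0.011, -0.066) [305.0072417  189.97697286] [300.04345022  59.86183715]
```

View pics/w5z.png

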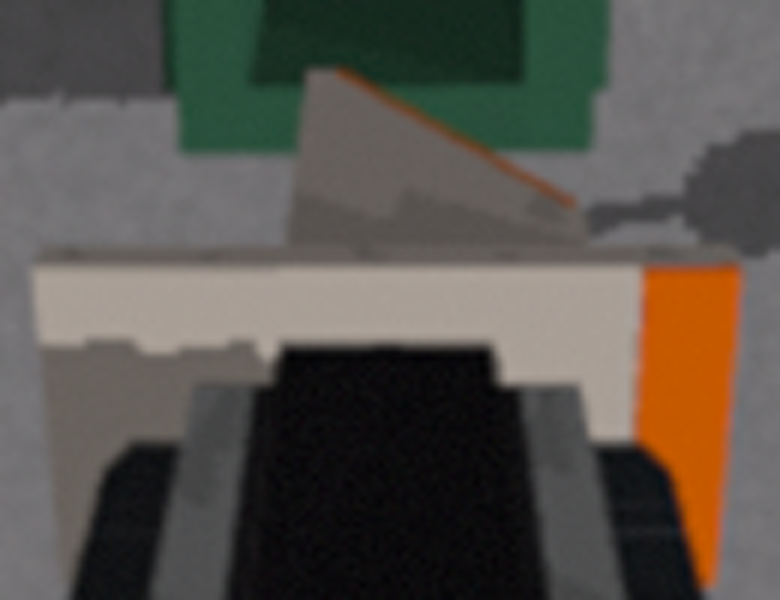

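```bash
python3 -c "
from h import *
mv([.685,-.03,.24],3.0)"
```

```text
move [-0.2941 -0.1975 -0.0179] [-0.0014 -0.0024  0.0321] dist 8.506751278930023
```

>>> {"method": "apply_moves", "body": {"plan": [-0.03,-0.02,-0.018,-0.001,-0.002,0.032,-0.294,-0.1975,-0.018,-0.001,-0.002,0.032,-0.294,-0.1975,-0.018,-0.001,-0.002,0.032,-0.294,-0.1975,-0.018,-0.001,-0.002,0.032,-0.294,-0.1975,-0.018,-0.001,-0.002,0.032,-0.294,-0.1975,-0.018,-0.001,-0.002,0.032,-0.294,-0.1975,-0.018,-0.001,-0.002,0.032,-0.294,-0.1975,-0.018,-0.001,-0.002,0.032,-0.294,-0.1975,-0.018,-0.001,-0.002,0.032,-0.294,-0.1975,-0.018,-0.001,-0.002,0.032,-0.294,-0.1975,-0.018,-0.001,-0.002,0.032,-0.294,-0.1975,-0.018,-0.001,-0.002,0.032]}}

```text
clock: 6.92
eef_pos: [0.6849, -0.0291, 0.24]
tool_rot: [0.071, 0.997, 0.001, -0.001]
ft_force: [-0.1, -0.0, -1.2]
grip_width: 0.0195
```

```bash
python3 -c "
from h import *
state();snap('wrist','w6')"
```

```text
t 6.92 tcp [ 0.6849 -0.0291  0.24  ] rv [ 3.0001e+00 -1.9000e-03  3.1400e+00] F [-0.09 -0.02 -1.16] T [-0.    0.   -0.02] w 0.0195 q [-0.04  0.64  0.64  1.57  0.    0.1 ]
```

View pics/w6.png

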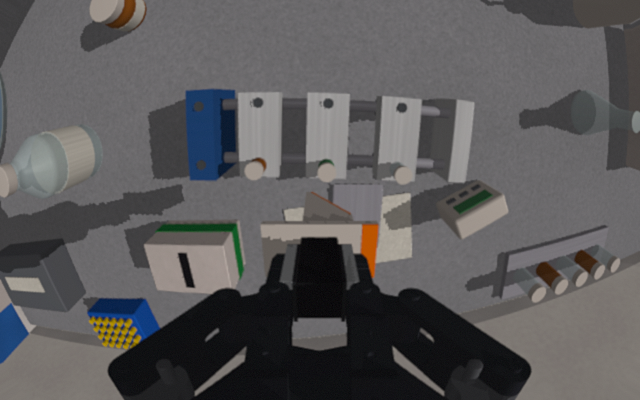

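```bash
python3 -c "
from h import *
im=cv2.imread('pics/w6.png')[80:190,180:480]
cv2.imwrite('pics/w6z.png',cv2.resize(im[:, :150],None,fx=5,fy=5,interpolation=cv2.INTER_CUBIC))
cv2.imwrite('pics/w6y.png',cv2.resize(im[:, 110:270],None,fx=5,fy=5,interpolation=cv2.INTER_CUBIC))"
```

```text
(no output)
```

View pics/w6z.png

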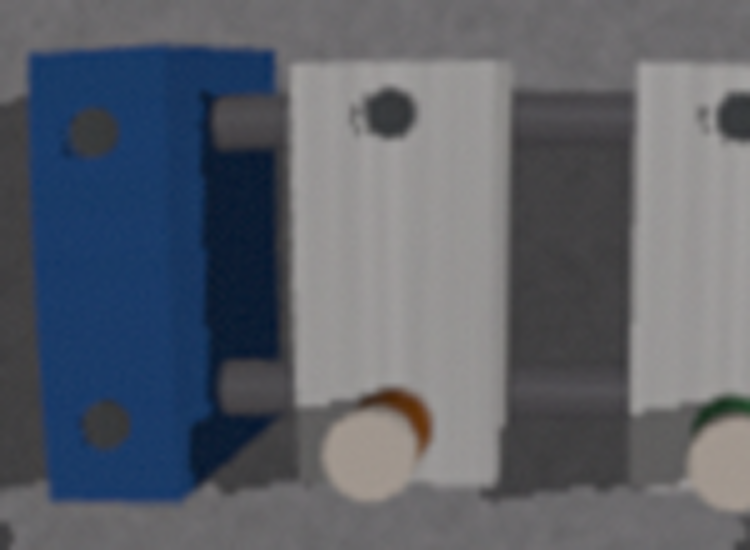

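View pics/w6y.png

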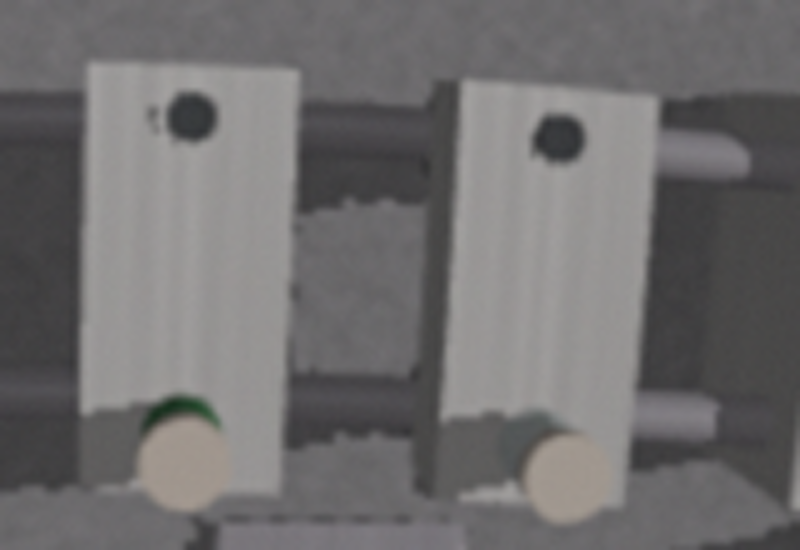

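```bash
cat > rail.py <<'E'
from h import *
c=load('w6')
A=lambda u:((u[0]+.5)/5-.5+180,(u[1]+.5)/5-.5+80)
B=lambda u:((u[0]+.5)/5-.5+290,(u[1]+.5)/5-.5+80)
L={'stop':(A((166,46)),A((184,499))),'c1n':(A((290,62)),A((300,487))),'c1f':(A((510,62)),A((498,487))),
'c2n':(B((87,62)),B((80,490))),'c2f':(B((300,70)),B((281,495))),'c3n':(B((459,80)),B((436,497))),'c3f':(B((659,97)),B((625,506)))}
Q={k:(onz(c,a,.085),onz(c,b,.085)) for k,(a,b) in L.items()}
yaws=[]
for k,(a,b) in Q.items():
    d=b-a; yaws.append(np.arctan2(d[1],d[0])); print(k,np.round(a,4),np.round(b,4),'len',round(np.linalg.norm(d),4),'yaw',round(yaws[-1],4))
# row direction from near corners and far corners
K=['c1n','c1f','c2n','c2f','c3n','c3f']
for i in (0,1):
    P=np.array([Q[k][i][:2] for k in K]); v=np.linalg.svd(P-P.mean(0))[2][0]; v*=np.sign(v[1]); print('row yaw',np.arctan2(-v[0],v[1]))
E
python3 rail.py
```

```text
stop [ 0.5769 -0.1189  0.085 ] [ 0.668  -0.1339  0.085 ] len 0.0923 yaw -0.1637
c1n [ 0.5853 -0.0944  0.085 ] [ 0.6693 -0.1085  0.085 ] len 0.0852 yaw -0.1664
c1f [ 0.5932 -0.0522  0.085 ] [ 0.6754 -0.0682  0.085 ] len 0.0838 yaw -0.1927
c2n [ 0.597  -0.0284  0.085 ] [ 0.6799 -0.0422  0.085 ] len 0.084 yaw -0.165
c2f [0.6039 0.0112 0.085 ] [ 0.6865 -0.0027  0.085 ] len 0.0838 yaw -0.1676
c3n [0.6091 0.0415 0.085 ] [0.6912 0.0284 0.085 ] len 0.0831 yaw -0.1588
c3f [0.6159 0.0815 0.085 ] [0.6984 0.068  0.085 ] len 0.0836 yaw -0.1632
row yaw -0.1713947383102244
row yaw -0.16284982153918592
```

```bash
cat >> h.py <<'E'
YAW=-.166
u_=np.array([np.cos(YAW),np.sin(YAW),0]); v_=np.array([-np.sin(YAW),np.cos(YAW),0])
def rw(x,y,z): return x*u_+y*v_+np.array([0,0,z])
def rs():
    o=state(); p=o["eef_pos"]; f=o["ft_force"]
    print("rail tcp x %.4f y %.4f z %.4f  F x %.2f y %.2f z %.2f"%(p@u_,p@v_,p[2],f@u_,f@v_,f[2])); return o
E
python3 -c "
from h import *
mv(rw(.6356,-.008,.24),np.pi-.166);mv(rw(.6356,-.008,.175),np.pi-.166)"
```

```text
move [ 0.0469 -0.0918  0.001 ] [ 0.0017 -0.0004  0.0254] dist 2.4722406143456843
move [ 0.0469 -0.0919  0.066 ] [ 0.0017 -0.0004  0.0254] dist 2.9372524219632603
```

>>> {"method": "apply_moves", "body": {"plan": [0.02,-0.04,0.001,0.002,0,0.0255,0.04,-0.08,0.001,0.002,0,0.0255,0.047,-0.092,0.001,0.002,0,0.0255,0.047,-0.092,0.001,0.002,0,0.0255,0.047,-0.092,0.02,0.002,0,0.0255,0.047,-0.092,0.045,0.002,0,0.0255,0.047,-0.092,0.062,0.002,0,0.0255,0.047,-0.092,0.066,0.002,0,0.0255,0.047,-0.092,0.066,0.002,0,0.0255,0.047,-0.092,0.066,0.002,0,0.0255]}}

```text
clock: 7.8
eef_pos: [0.6269, -0.1127, 0.1773]
tool_rot: [0.083, 0.997, -0.0, 0.002]
ft_force: [0.6, 0.5, -1.2]
grip_width: 0.0193
```

```bash
python3 -c "
from h import *
rs();snap('wrist','w7')
im=cv2.imread('pics/w7.png')[120:270,220:420]
cv2.imwrite('pics/w7z.png',cv2.resize(im,None,fx=4,fy=4,interpolation=cv2.INTER_CUBIC))"
```

```text
t 7.80 tcp [ 0.6269 -0.1127  0.1773] rv [ 2.9762  0.0038 -3.1415] F [ 0.55  0.52 -1.17] T [ 0.01 -0.03  0.02] w 0.0193 q [-0.18  0.54  0.31  1.34 -0.   -0.01]
rail tcp x 0.6369 y -0.0076 z 0.1773  F x 0.46 y 0.61 z -1.17
```

View pics/w7z.png

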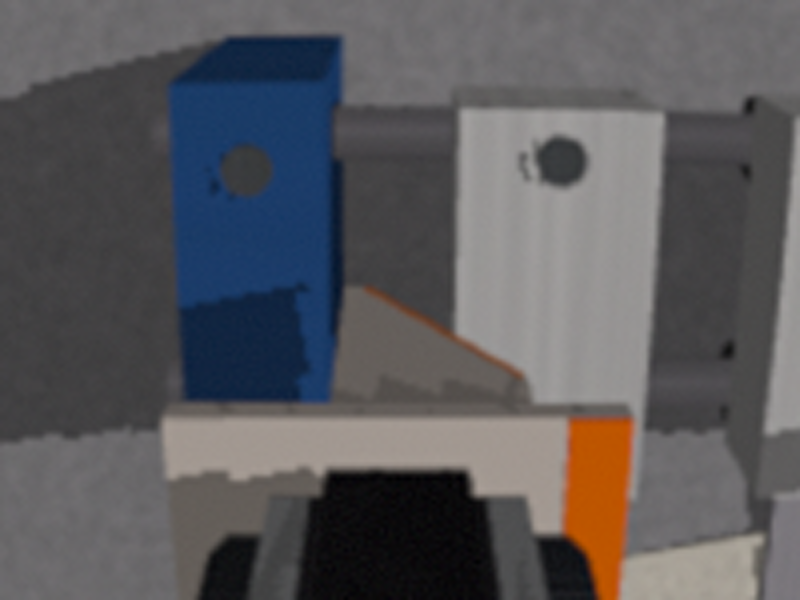

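```bash
python3 -c "
from h import *
c=load('w7');A=lambda u:((u[0]+.5)/4-.5+220,(u[1]+.5)/4-.5+120)
zt=.1773-.0145-.066
for n,u,z in [('tipL',(345,287),zt),('tipR',(365,288),zt),('stopA',(341,38),.085),('stop1',(338,86),.085),('stop2',(331,400),.085),('c1a',(458,108),.085),('c1b',(455,330),.085),('c1f',(664,110),.085),('c1f2',(640,470),.085),('c2n',(797,104),.085)]:
  p=onz(c,A(u),z); print(n,p@u_,p@v_)"
```

```text
tipL 0.6251898973695555 -0.018117469379991136
tipR 0.6253865639644567 -0.014344665576761518
stopA 0.5795539248106154 -0.0189190758472631
stop1 0.5887832368726594 -0.01956310751442544
stop2 0.6533428557775115 -0.021842213952577155
c1a 0.5930272493443003 0.0033091785817854487
c1b 0.6380363101233274 0.0033594397345088753
c1f 0.5927997771768189 0.04339099215851454
c1f2 0.6697786059372004 0.043504802635700966
c2n 0.5907760752515603 0.07056602646956096
```

>>> {"method": "apply_moves", "body": {"plan": [0,0.0005,0.008,0,0,0,0,0.0005,0.018,0,0,0,0,0.0005,0.026,0,0,0,0,0.0005,0.032,0,0,0,0,0.0005,0.034,0,0,0,0,0.0005,0.034,0,0,0,0,0.0005,0.034,0,0,0]}}

```text
clock: 8.43
eef_pos: [0.6267, -0.1134, 0.1419]
tool_rot: [0.083, 0.997, -0.0, 0.001]
ft_force: [-0.2, -0.2, -1.1]
grip_width: 0.0192
```

```bash
python3 -c "
from h import *
rs();snap('wrist','w8')
im=cv2.imread('pics/w8.png')[120:270,220:420]
cv2.imwrite('pics/w8z.png',cv2.resize(im,None,fx=4,fy=4,interpolation=cv2.INTER_CUBIC))
for i in range(3): snap('wrist','tmp'); rs()"
```

```text
t 8.43 tcp [ 0.6267 -0.1134  0.1419] rv [ 2.9745e+00  2.0000e-03 -3.1413e+00] F [-0.19 -0.23 -1.09] T [ 0.01 -0.02 -0.05] w 0.0192 q [-0.18  0.56  0.25  1.26 -0.   -0.01]
rail tcp x 0.6368 y -0.0083 z 0.1419  F x -0.15 y -0.26 z -1.09
t 8.53 tcp [ 0.6271 -0.1135  0.1426] rv [ 2.9745  0.0034 -3.1412] F [-0.59  0.63 -2.08] T [ 0.03  0.05 -0.02] w 0.0194 q [-0.18  0.56  0.25  1.26 -0.   -0.01]
rail tcp x 0.6373 y -0.0083 z 0.1426  F x -0.69 y 0.53 z -2.08
t 8.58 tcp [ 0.6272 -0.1135  0.1427] rv [ 2.9745  0.0035 -3.1413] F [-1.28 -0.57 -1.62] T [-0.02  0.01  0.05] w 0.0189 q [-0.18  0.56  0.25  1.26 -0.   -0.01]
rail tcp x 0.6373 y -0.0083 z 0.1427  F x -1.16 y -0.78 z -1.62
t 8.63 tcp [ 0.6271 -0.1135  0.1427] rv [ 2.9745  0.0036 -3.1412] F [-0.16 -0.29 -1.25] T [-0.04  0.01  0.03] w 0.0193 q [-0.18  0.56  0.25  1.26 -0.   -0.01]
rail tcp x 0.6373 y -0.0083 z 0.1427  F x -0.11 y -0.32 z -1.25
```

View pics/w8z.png

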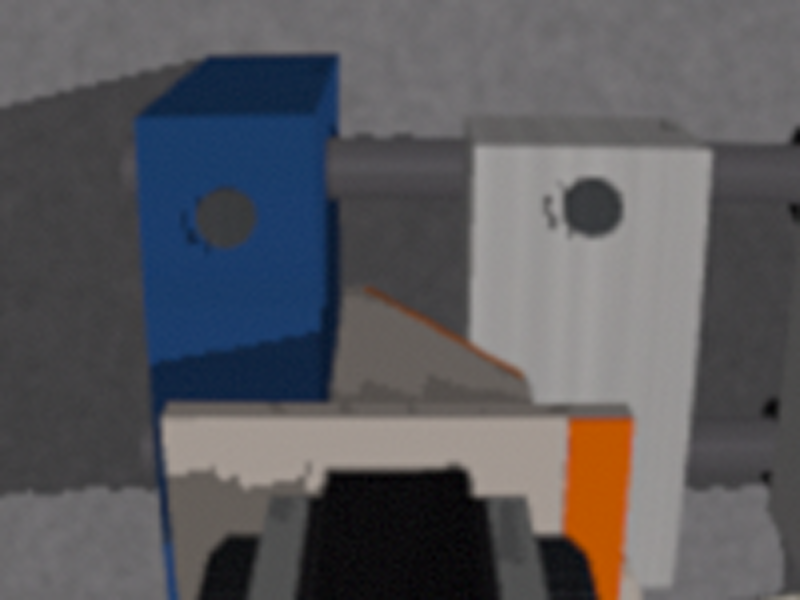

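>>> {"method": "apply_moves", "body": {"plan": [0.001,-0.0005,0,0,0,0,0.001,-0.001,0,0,0,0,0.001,-0.001,0,0,0,0,0.001,-0.001,0,0,0,0]}}

```text
clock: 8.97
eef_pos: [0.6256, -0.1142, 0.1423]
tool_rot: [0.083, 0.997, -0.0, 0.001]
ft_force: [0.1, -0.2, -1.5]
grip_width: 0.0195
```

```bash
python3 -c "
from h import *
rs()"
```

```text
t 8.97 tcp [ 0.6256 -0.1142  0.1423] rv [ 2.9745e+00  2.7000e-03 -3.1413e+00] F [ 0.1  -0.17 -1.47] T [-0.    0.02  0.02] w 0.0195 q [-0.18  0.56  0.24  1.26 -0.   -0.01]
rail tcp x 0.6359 y -0.0093 z 0.1423  F x 0.12 y -0.15 z -1.47
```

>>> {"method": "apply_moves", "body": {"plan": [0,-0.0005,0,0,0,0,0,-0.001,0,0,0,0,0,-0.001,0,0,0,0,0,-0.001,0,0,0,0]}}

```text
clock: 9.3
eef_pos: [0.6255, -0.1152, 0.1421]
tool_rot: [0.083, 0.997, -0.0, 0.001]
ft_force: [-0.2, 0.2, -2.2]
grip_width: 0.0193
```

```bash
python3 -c "
from h import *
rs()"
```

```text
t 9.30 tcp [ 0.6255 -0.1152  0.1421] rv [ 2.9745e+00  2.6000e-03 -3.1413e+00] F [-0.22  0.15 -2.16] T [-0.   -0.02  0.02] w 0.0193 q [-0.18  0.56  0.24  1.26 -0.   -0.01]
rail tcp x 0.6359 y -0.0103 z 0.1421  F x -0.24 y 0.12 z -2.16
```

>>> {"method": "apply_moves", "body": {"plan": [0,-0.0005,0,0,0,0,0,-0.001,0,0,0,0,0,-0.001,0,0,0,0]}}

```text
clock: 9.55
eef_pos: [0.6253, -0.1163, 0.1421]
tool_rot: [0.083, 0.997, -0.0, 0.001]
ft_force: [1.1, -0.5, -1.7]
grip_width: 0.0194
```

```bash
python3 -c "
from h import *
rs()"
```

```text
t 9.55 tcp [ 0.6253 -0.1163  0.1421] rv [ 2.9745e+00  2.5000e-03 -3.1412e+00] F [ 1.11 -0.54 -1.71] T [-0.01 -0.02 -0.01] w 0.0194 q [-0.18  0.56  0.24  1.26 -0.   -0.02]
rail tcp x 0.6359 y -0.0113 z 0.1421  F x 1.18 y -0.35 z -1.71
```

>>> {"method": "apply_moves", "body": {"plan": [0,-0.0005,0,0,0,0,0,-0.001,0,0,0,0,0,-0.001,0,0,0,0]}}

```text
clock: 9.8
eef_pos: [0.6252, -0.1171, 0.1422]
tool_rot: [0.083, 0.997, -0.0, 0.001]
ft_force: [0.3, 0.7, -1.7]
grip_width: 0.0192
```

```bash
python3 -c "
from h import *
rs()"
```

```text
t 9.80 tcp [ 0.6252 -0.1171  0.1422] rv [2.9745e+00 2.6000e-03 3.1415e+00] F [ 0.3   0.73 -1.65] T [ 0.13 -0.11  0.02] w 0.0192 q [-0.19  0.56  0.24  1.26  0.   -0.02]
rail tcp x 0.6359 y -0.0122 z 0.1422  F x 0.18 y 0.77 z -1.65
```

>>> {"method": "apply_moves", "body": {"plan": [0,-0.0005,0,0,0,0,0,-0.0005,0,0,0,0]}}

```text
clock: 9.97
eef_pos: [0.6251, -0.1172, 0.1422]
tool_rot: [0.083, 0.997, 0.0, 0.001]
ft_force: [-0.2, 1.8, -1.4]
grip_width: 0.0194
```

```bash
python3 -c "
from h import *
rs()"
```

```text
t 9.97 tcp [ 0.6251 -0.1172  0.1422] rv [2.9749e+00 2.6000e-03 3.1409e+00] F [-0.19  1.76 -1.43] T [ 0.43 -0.06 -0.01] w 0.0194 q [-0.19  0.56  0.24  1.26  0.   -0.02]
rail tcp x 0.6359 y -0.0123 z 0.1422  F x -0.48 y 1.70 z -1.43
```

>>> {"method": "apply_moves", "body": {"plan": [0,-0.0005,0,0,0,0,0,-0.0005,0,0,0,0]}}

```text
clock: 10.13
eef_pos: [0.6251, -0.1174, 0.1422]
tool_rot: [0.083, 0.997, 0.001, 0.001]
ft_force: [0.5, 3.4, -1.3]
grip_width: 0.0191
```

```bash
python3 -c "
from h import *
rs()"
```

```text
t 10.13 tcp [ 0.6251 -0.1174  0.1422] rv [2.9750e+00 2.6000e-03 3.1403e+00] F [ 0.54  3.42 -1.34] T [ 0.92 -0.14 -0.05] w 0.0191 q [-0.19  0.56  0.24  1.26  0.   -0.02]
rail tcp x 0.6359 y -0.0125 z 0.1422  F x -0.04 y 3.46 z -1.34
```

>>> {"method": "apply_moves", "body": {"plan": [0,0.0005,0.001,0,0,0,0,0.0005,0.003,0,0,0,0,0.0005,0.005,0,0,0,0,0.0005,0.007,0,0,0,0,0.0005,0.009,0,0,0,0,0.0005,0.011,0,0,0,0,0.0005,0.013,0,0,0]}}

```text
clock: 10.72
eef_pos: [0.6251, -0.1173, 0.1289]
tool_rot: [0.083, 0.997, 0.0, 0.001]
ft_force: [-0.3, 4.3, -1.0]
grip_width: 0.0193
```

```bash
python3 -c "
from h import *
rs()"
```

```text
t 10.72 tcp [ 0.6251 -0.1173  0.1289] rv [2.9748e+00 2.5000e-03 3.1412e+00] F [-0.34  4.34 -1.  ] T [ 1.15 -0.18 -0.03] w 0.0193 q [-0.19  0.56  0.22  1.23  0.   -0.02]
rail tcp x 0.6359 y -0.0124 z 0.1289  F x -1.05 y 4.23 z -1.00
```

>>> {"method": "apply_moves", "body": {"plan": [0,0,0.001,0,0,0,0,0,0.002,0,0,0,0,0,0.003,0,0,0]}}

```text
clock: 10.97
eef_pos: [0.6252, -0.1173, 0.1261]
tool_rot: [0.083, 0.997, 0.0, 0.001]
ft_force: [1.3, 4.2, -0.2]
grip_width: 0.0195
```

```bash
python3 -c "
from h import *
rs()"
```

```text
t 10.97 tcp [ 0.6252 -0.1173  0.1261] rv [2.9748e+00 2.6000e-03 3.1413e+00] F [ 1.26  4.23 -0.17] T [ 1.29 -0.15 -0.05] w 0.0195 q [-0.19  0.57  0.22  1.22  0.   -0.02]
rail tcp x 0.6360 y -0.0124 z 0.1261  F x 0.54 y 4.38 z -0.17
```

>>> {"method": "apply_moves", "body": {"plan": [0,0,0.001,0,0,0,0,0,0.002,0,0,0]}}

```text
clock: 11.13
eef_pos: [0.6255, -0.1174, 0.1251]
tool_rot: [0.083, 0.997, -0.0, 0.002]
ft_force: [0.3, 5.4, 4.5]
grip_width: 0.0195
```

```bash
python3 -c "
from h import *
rs()"
```

```text
t 11.13 tcp [ 0.6255 -0.1174  0.1251] rv [2.9747 0.0039 3.1414] F [0.25 5.41 4.46] T [ 1.46  0.06 -0.1 ] w 0.0195 q [-0.19  0.57  0.22  1.22  0.   -0.02]
rail tcp x 0.6363 y -0.0125 z 0.1251  F x -0.65 y 5.38 z 4.46
```

>>> {"method": "apply_moves", "body": {"plan": [0,0.001,0.0005,0,0,0,0,0.002,0.001,0,0,0,0,0.002,0.002,0,0,0]}}

```text
clock: 11.38
eef_pos: [0.626, -0.1171, 0.1232]
tool_rot: [0.084, 0.996, -0.002, 0.002]
ft_force: [0.6, 0.4, 4.2]
grip_width: 0.0192
```

```bash
python3 -c "
from h import *
rs()"
```

```text
t 11.38 tcp [ 0.626  -0.1171  0.1232] rv [ 2.9737  0.0049 -3.1384] F [0.59 0.39 4.2 ] T [ 0.04 -0.02  0.  ] w 0.0192 q [-0.18  0.57  0.21  1.21 -0.   -0.02]
rail tcp x 0.6367 y -0.0121 z 0.1232  F x 0.52 y 0.48 z 4.20
```

>>> {"method": "apply_moves", "body": {"plan": [0,0.001,0.001,0,0,0,0,0.001,0.002,0,0,0]}}

```text
clock: 11.55
eef_pos: [0.6257, -0.1167, 0.1204]
tool_rot: [0.084, 0.996, -0.002, 0.002]
ft_force: [-0.9, -3.6, 3.7]
grip_width: 0.0194
```

```bash
python3 -c "
from h import *
rs()"
```

```text
t 11.55 tcp [ 0.6257 -0.1167  0.1204] rv [ 2.9732  0.0038 -3.1374] F [-0.92 -3.63  3.71] T [-0.92  0.05  0.02] w 0.0194 q [-0.18  0.57  0.21  1.21 -0.   -0.01]
rail tcp x 0.6364 y -0.0117 z 0.1204  F x -0.31 y -3.74 z 3.71
```

>>> {"method": "apply_moves", "body": {"plan": [0,-0.0005,0.001,0,0,0,0,-0.0005,0.002,0,0,0,0,-0.001,0.003,0,0,0,0,-0.001,0.004,0,0,0]}}

```text
clock: 11.88
eef_pos: [0.6245, -0.1165, 0.115]
tool_rot: [0.084, 0.996, -0.001, 0.0]
ft_force: [-0.6, -4.4, -1.3]
grip_width: 0.0191
```

```bash
python3 -c "
from h import *
rs()"
```

```text
t 11.88 tcp [ 0.6245 -0.1165  0.115 ] rv [ 2.9738e+00  3.0000e-04 -3.1397e+00] F [-0.55 -4.39 -1.29] T [-1.25  0.27 -0.09] w 0.0191 q [-0.18  0.57  0.2   1.2  -0.   -0.02]
rail tcp x 0.6352 y -0.0117 z 0.1150  F x 0.18 y -4.42 z -1.29
```

>>> {"method": "apply_moves", "body": {"plan": [0,0,0.001,0,0,0,0,0,0.002,0,0,0,0,0,0.003,0,0,0,0,0,0.004,0,0,0]}}

```text
clock: 12.22
eef_pos: [0.6249, -0.1162, 0.1114]
tool_rot: [0.084, 0.996, -0.001, 0.0]
ft_force: [-1.2, -4.3, -1.1]
grip_width: 0.0193
```

```bash
python3 -c "
from h import *
rs()"
```

```text
t 12.22 tcp [ 0.6249 -0.1162  0.1114] rv [ 2.9742e+00  1.1000e-03 -3.1401e+00] F [-1.24 -4.34 -1.09] T [-1.18  0.22 -0.04] w 0.0193 q [-0.18  0.58  0.2   1.19 -0.   -0.02]
rail tcp x 0.6355 y -0.0113 z 0.1114  F x -0.50 y -4.49 z -1.09
```

>>> {"method": "apply_moves", "body": {"plan": [0,-0.001,0,0,0,0,0,-0.001,0,0,0,0,0,-0.001,0,0,0,0]}}

```text
clock: 12.47
eef_pos: [0.6248, -0.1163, 0.1115]
tool_rot: [0.083, 0.997, 0.0, 0.001]
ft_force: [-0.2, -2.9, -2.1]
grip_width: 0.0192
```

```bash
python3 -c "
from h import *
rs()"
```

```text
t 12.47 tcp [ 0.6248 -0.1163  0.1115] rv [2.9748e+00 1.1000e-03 3.1414e+00] F [-0.16 -2.87 -2.13] T [-0.67  0.17 -0.06] w 0.0192 q [-0.18  0.58  0.2   1.19  0.   -0.02]
rail tcp x 0.6355 y -0.0114 z 0.1115  F x 0.32 y -2.85 z -2.13
```

>>> {"method": "apply_moves", "body": {"plan": [0,-0.0005,0,0,0,0,0,-0.0005,0,0,0,0]}}

```text
clock: 12.63
eef_pos: [0.6251, -0.1164, 0.112]
tool_rot: [0.083, 0.997, 0.0, 0.001]
ft_force: [-0.3, -1.9, -1.5]
grip_width: 0.0194
```

```bash
python3 -c "
from h import *
rs()"
```

```text
t 12.63 tcp [ 0.6251 -0.1164  0.112 ] rv [2.9752e+00 2.0000e-03 3.1406e+00] F [-0.26 -1.86 -1.54] T [-0.3   0.08 -0.01] w 0.0194 q [-0.18  0.58  0.2   1.19  0.   -0.02]
rail tcp x 0.6358 y -0.0115 z 0.1120  F x 0.05 y -1.88 z -1.54
```

>>> {"method": "apply_moves", "body": {"plan": [0,-0.0005,0,0,0,0,0,-0.0005,0,0,0,0]}}

```text
clock: 12.8
eef_pos: [0.6253, -0.1169, 0.1123]
tool_rot: [0.083, 0.997, 0.0, 0.001]
ft_force: [0.9, -0.4, -1.5]
grip_width: 0.0191
```

```bash
python3 -c "
from h import *
rs()"
```

```text
t 12.80 tcp [ 0.6253 -0.1169  0.1123] rv [2.9752e+00 2.8000e-03 3.1406e+00] F [ 0.86 -0.4  -1.46] T [-0.01  0.01  0.04] w 0.0191 q [-0.19  0.58  0.2   1.19  0.   -0.02]
rail tcp x 0.6361 y -0.0120 z 0.1123  F x 0.92 y -0.26 z -1.46
```

>>> {"method": "apply_moves", "body": {"plan": [0,-0.0005,0,0,0,0,0,-0.0005,0,0,0,0]}}

```text
clock: 12.97
eef_pos: [0.6253, -0.1171, 0.1123]
tool_rot: [0.083, 0.997, 0.001, 0.001]
ft_force: [0.6, 2.7, -2.6]
grip_width: 0.0193
```

```bash
python3 -c "
from h import *
rs()"
```

```text
t 12.97 tcp [ 0.6253 -0.1171  0.1123] rv [2.9753e+00 2.9000e-03 3.1399e+00] F [ 0.59  2.66 -2.55] T [ 0.53 -0.03 -0.02] w 0.0193 q [-0.19  0.58  0.2   1.19  0.   -0.02]
rail tcp x 0.6361 y -0.0122 z 0.1123  F x 0.14 y 2.72 z -2.55
```

>>> {"method": "apply_moves", "body": {"plan": [0,-0.0005,0,0,0,0,0,-0.0005,0,0,0,0]}}

```text
clock: 13.13
eef_pos: [0.6253, -0.1173, 0.1123]
tool_rot: [0.083, 0.997, 0.001, 0.002]
ft_force: [0.4, 5.5, -1.3]
grip_width: 0.0191
```

```bash
python3 -c "
from h import *
rs();snap('wrist','w9')
im=cv2.imread('pics/w9.png')[120:270,220:420]
cv2.imwrite('pics/w9z.png',cv2.resize(im,None,fx=4,fy=4,interpolation=cv2.INTER_CUBIC))"
```

```text
t 13.13 tcp [ 0.6253 -0.1173  0.1123] rv [2.9755e+00 2.9000e-03 3.1392e+00] F [ 0.42  5.46 -1.28] T [ 1.2  -0.18 -0.04] w 0.0191 q [-0.19  0.58  0.2   1.19  0.   -0.02]
rail tcp x 0.6361 y -0.0124 z 0.1123  F x -0.49 y 5.46 z -1.28
```

View pics/w9z.png

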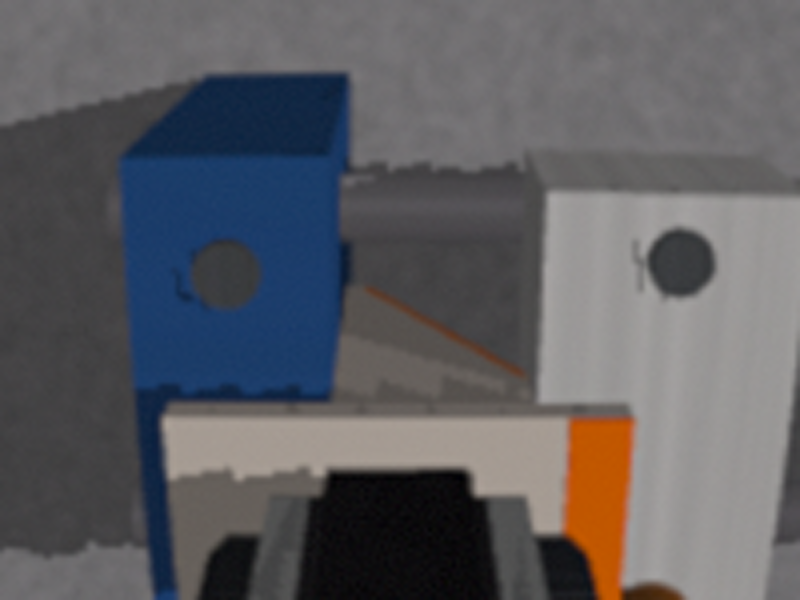

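>>> {"method": "apply_moves", "body": {"plan": [0,0.0005,0.001,0,0,0,0,0.001,0.003,0,0,0,0,0.001,0.005,0,0,0,0,0.001,0.007,0,0,0,0,0.001,0.008,0,0,0,0,0.001,0.009,0,0,0]}}

```text
clock: 13.68
eef_pos: [0.6251, -0.1172, 0.1028]
tool_rot: [0.083, 0.997, 0.0, 0.001]
ft_force: [1.4, 4.6, -0.3]
grip_width: 0.019
```

```bash
python3 -c "
from h import *
rs()"
```

```text
t 13.68 tcp [ 0.6251 -0.1172  0.1028] rv [2.9749e+00 2.1000e-03 3.1409e+00] F [ 1.39  4.59 -0.34] T [ 1.27 -0.18 -0.08] w 0.0190 q [-0.19  0.58  0.18  1.17  0.   -0.02]
rail tcp x 0.6358 y -0.0123 z 0.1028  F x 0.61 y 4.76 z -0.34
```

>>> {"method": "apply_moves", "body": {"plan": [0,0,0.0005,0,0,0,0,0,0.001,0,0,0,0,0,0.0015,0,0,0]}}

```text
clock: 13.93
eef_pos: [0.6251, -0.1172, 0.1014]
tool_rot: [0.083, 0.997, 0.0, 0.001]
ft_force: [0.6, 5.1, -0.8]
grip_width: 0.0195
```

```bash
python3 -c "
from h import *
rs()"
```

```text
t 13.93 tcp [ 0.6251 -0.1172  0.1014] rv [2.9748e+00 2.3000e-03 3.1409e+00] F [ 0.55  5.06 -0.77] T [ 1.26 -0.19 -0.07] w 0.0195 q [-0.19  0.58  0.18  1.17  0.   -0.02]
rail tcp x 0.6359 y -0.0123 z 0.1014  F x -0.29 y 5.08 z -0.77
```

>>> {"method": "apply_moves", "body": {"plan": [0,0.001,0.0005,0,0,0,0,0.001,0.001,0,0,0,0,0.001,0.001,0,0,0]}}

```text
clock: 14.18
eef_pos: [0.6251, -0.117, 0.1003]
tool_rot: [0.084, 0.997, -0.001, 0.001]
ft_force: [0.1, 3.5, -1.5]
grip_width: 0.019
```

```bash
python3 -c "
from h import *
rs()"
```

```text
t 14.18 tcp [ 0.6251 -0.117   0.1003] rv [ 2.9743e+00  2.1000e-03 -3.1406e+00] F [ 0.11  3.5  -1.54] T [ 0.67 -0.12 -0.02] w 0.0190 q [-0.18  0.58  0.18  1.16 -0.   -0.02]
rail tcp x 0.6358 y -0.0121 z 0.1003  F x -0.47 y 3.47 z -1.54
```

>>> {"method": "apply_moves", "body": {"plan": [0,0.0005,0,0,0,0,0,0.0005,0,0,0,0]}}

```text
clock: 14.35
eef_pos: [0.6251, -0.117, 0.1004]
tool_rot: [0.084, 0.996, -0.001, 0.001]
ft_force: [0.6, 1.2, -1.6]
grip_width: 0.0195
```

```bash
python3 -c "
from h import *
rs()"
```

```text
t 14.35 tcp [ 0.6251 -0.117   0.1004] rv [ 2.9741e+00  2.0000e-03 -3.1398e+00] F [ 0.59  1.24 -1.63] T [ 0.2  -0.03  0.05] w 0.0195 q [-0.18  0.58  0.18  1.16 -0.   -0.02]
rail tcp x 0.6358 y -0.0121 z 0.1004  F x 0.38 y 1.32 z -1.63
```

>>> {"method": "apply_moves", "body": {"plan": [0,0.0005,0,0,0,0,0,0.0005,0,0,0,0]}}

```text
clock: 14.52
eef_pos: [0.6253, -0.1165, 0.1006]
tool_rot: [0.084, 0.996, -0.001, 0.001]
ft_force: [-0.3, -0.7, -0.7]
grip_width: 0.0191
```

```bash
python3 -c "
from h import *
rs()"
```

```text
t 14.52 tcp [ 0.6253 -0.1165  0.1006] rv [ 2.9740e+00  2.4000e-03 -3.1399e+00] F [-0.26 -0.67 -0.74] T [-0.07  0.05 -0.04] w 0.0191 q [-0.18  0.58  0.18  1.16 -0.   -0.02]
rail tcp x 0.6360 y -0.0115 z 0.1006  F x -0.14 y -0.71 z -0.74
```

>>> {"method": "apply_moves", "body": {"plan": [0,0.0005,0,0,0,0,0,0.0005,0,0,0,0]}}

```text
clock: 14.68
eef_pos: [0.6253, -0.1163, 0.1007]
tool_rot: [0.084, 0.996, -0.001, 0.001]
ft_force: [-1.3, -2.7, -2.2]
grip_width: 0.0192
```

```bash
python3 -c "
from h import *
rs()"
```

```text
t 14.68 tcp [ 0.6253 -0.1163  0.1007] rv [ 2.9737e+00  2.5000e-03 -3.1390e+00] F [-1.33 -2.71 -2.22] T [-0.65  0.16 -0.02] w 0.0192 q [-0.18  0.58  0.18  1.16 -0.   -0.01]
rail tcp x 0.6360 y -0.0114 z 0.1007  F x -0.86 y -2.89 z -2.22
```

```bash
python3 -c "
from h import *
mv(rw(.6356,-.0118,.19),np.pi-.166);mv(rw(.6356,.061,.19),np.pi-.166);mv(rw(.6356,.061,.1435),np.pi-.166)"
```

```text
move [ 0.0001 -0.0006 -0.0893] [-0.0026  0.0025 -0.0018] dist 2.1421702864149377
move [ 0.0003  0.0722 -0.0895] [-0.0026  0.0025 -0.0018] dist 2.7575931988912483
move [ 0.0004  0.0723 -0.043 ] [-0.0026  0.0025 -0.0018] dist 2.0175156966284296
```

>>> {"method": "apply_moves", "body": {"plan": [0,-0.0008,-0.01,0,0,0,0,-0.0008,-0.03,0,0,0,0,-0.0008,-0.06,0,0,0,0,-0.0008,-0.085,0,0,0,0,0.015,-0.091,0,0,0,0,0.045,-0.091,0,0,0,0,0.065,-0.091,0,0,0,0,0.0715,-0.091,0,0,0,0,0.0715,-0.085,0,0,0,0,0.0715,-0.078,0,0,0,0,0.0715,-0.073,0,0,0,0,0.0715,-0.073,0,0,0]}}

```text
clock: 15.68
eef_pos: [0.6358, -0.0455, 0.1711]
tool_rot: [0.084, 0.996, -0.0, -0.001]
ft_force: [-0.5, -0.7, -2.6]
grip_width: 0.0194
```

```bash
python3 -c "
from h import *
rs();snap('wrist','w10')
im=cv2.imread('pics/w10.png')[120:270,180:420]
cv2.imwrite('pics/w10z.png',cv2.resize(im,None,fx=3,fy=3,interpolation=cv2.INTER_CUBIC))"
```

```text
t 15.68 tcp [ 0.6358 -0.0455  0.1711] rv [ 2.9733e+00 -1.7000e-03 -3.1406e+00] F [-0.52 -0.72 -2.56] T [-0.    0.07 -0.05] w 0.0194 q [-0.07  0.55  0.3   1.33 -0.    0.1 ]
rail tcp x 0.6346 y 0.0602 z 0.1711  F x -0.39 y -0.79 z -2.56
```

View pics/w10z.png

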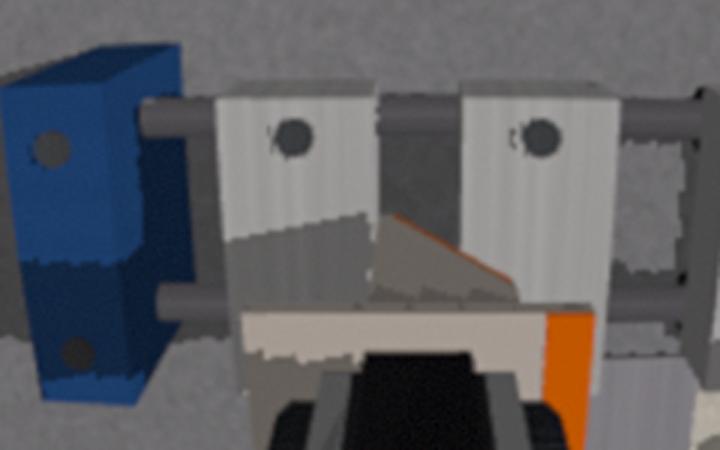

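```bash
python3 -c "
from h import *
c=load('w10');A=lambda u:((u[0]+.5)/3-.5+180,(u[1]+.5)/3-.5+120)
zt=.1711-.0145-.066
for n,u,z in [('tipL',(380,212),zt),('tipR',(395,214),zt),('stop1',(107,82),.085),('stop2',(124,262),.085),('c1n',(216,97),.085),('c1n2',(226,240),.085),('c1f',(378,97),.085),('c1f2',(373,230),.085),('c2n',(461,97),.085),('c2n2',(463,230),.085),('c2f',(618,97),.085),('c3n',(705,88),.085)]:
  p=onz(c,A(u),z); print(n,p@u_,p@v_)"
```

```text
tipL 0.6215375632695275 0.04993578343865698
tipR 0.6220725953785886 0.053701748327570374
stop1 0.5878731794432985 -0.020475844031451584
stop2 0.6371688368670365 -0.0203511368332108
c1n 0.5926513328233696 0.00848275147829433
c1n2 0.6308639412674379 0.008813235106639882
c1f 0.5932562454813429 0.04957327817762346
c1f2 0.6281632997300531 0.04780166682881642
c2n 0.5932899697303228 0.07024235718511826
c2n2 0.6282036222165216 0.07113516372196511
c2f 0.5928445414852209 0.1100564090083034
c3n 0.5899403808018207 0.13305939618836907
```

>>> {"method": "apply_moves", "body": {"plan": [0,0.0003,0.008,0,0,0,0,0.0003,0.018,0,0,0,0,0.0003,0.026,0,0,0,0,0.0003,0.029,0,0,0,0,0.0003,0.029,0,0,0]}}

```text
clock: 16.15
eef_pos: [0.6363, -0.0444, 0.1427]
tool_rot: [0.084, 0.997, -0.0, -0.0]
ft_force: [0.4, 0.5, -1.2]
grip_width: 0.019
```

```bash
python3 -c "
from h import *
rs()"
```

```text
t 16.15 tcp [ 0.6363 -0.0444  0.1427] rv [ 2.9743e+00 -8.0000e-04 -3.1409e+00] F [ 0.41  0.53 -1.21] T [ 0.05  0.01 -0.04] w 0.0190 q [-0.07  0.56  0.25  1.26 -0.    0.1 ]
rail tcp x 0.6349 y 0.0613 z 0.1427  F x 0.31 y 0.59 z -1.21
```

>>> {"method": "apply_moves", "body": {"plan": [0,-0.001,0,0,0,0,0,-0.001,0,0,0,0]}}

```text
clock: 16.32
eef_pos: [0.6375, -0.0455, 0.145]
tool_rot: [0.083, 0.997, -0.0, 0.002]
ft_force: [0.5, 0.5, -1.3]
grip_width: 0.0194
```

```bash
python3 -c "
from h import *
rs()"
```

```text
t 16.32 tcp [ 0.6375 -0.0455  0.145 ] rv [ 2.9745  0.0032 -3.1412] F [ 0.54  0.54 -1.29] T [ 0.02 -0.04  0.01] w 0.0194 q [-0.07  0.56  0.26  1.27 -0.    0.1 ]
rail tcp x 0.6362 y 0.0604 z 0.1450  F x 0.44 y 0.63 z -1.29
```

>>> {"method": "apply_moves", "body": {"plan": [0,-0.0005,0,0,0,0,0,-0.001,0,0,0,0]}}

```text
clock: 16.48
eef_pos: [0.6374, -0.0464, 0.1452]
tool_rot: [0.083, 0.997, -0.0, 0.002]
ft_force: [0.8, -0.6, -1.2]
grip_width: 0.0192
```

```bash
python3 -c "
from h import *
rs()"
```

```text
t 16.48 tcp [ 0.6374 -0.0464  0.1452] rv [ 2.9746  0.0037 -3.1414] F [ 0.84 -0.61 -1.18] T [ 0.    0.   -0.01] w 0.0192 q [-0.07  0.56  0.26  1.27 -0.    0.09]
rail tcp x 0.6363 y 0.0596 z 0.1452  F x 0.93 y -0.46 z -1.18
```

>>> {"method": "apply_moves", "body": {"plan": [0,-0.0005,0,0,0,0,0,-0.001,0,0,0,0]}}

```text
clock: 16.65
eef_pos: [0.6371, -0.0474, 0.1449]
tool_rot: [0.083, 0.997, -0.0, 0.002]
ft_force: [0.1, -0.1, -1.3]
grip_width: 0.0189
```

```bash
python3 -c "
from h import *
rs()"
```

```text
t 16.65 tcp [ 0.6371 -0.0474  0.1449] rv [ 2.9746  0.0032 -3.1413] F [ 0.06 -0.13 -1.31] T [ 0.05 -0.01  0.07] w 0.0189 q [-0.07  0.56  0.26  1.26 -0.    0.09]
rail tcp x 0.6361 y 0.0585 z 0.1449  F x 0.08 y -0.12 z -1.31
```

>>> {"method": "apply_moves", "body": {"plan": [0,-0.0005,0,0,0,0,0,-0.001,0,0,0,0]}}

```text
clock: 16.82
eef_pos: [0.637, -0.0477, 0.1448]
tool_rot: [0.083, 0.997, 0.001, 0.002]
ft_force: [1.4, 2.9, -1.4]
grip_width: 0.0196
```

```bash
python3 -c "
from h import *
rs()"
```

```text
t 16.82 tcp [ 0.637  -0.0477  0.1448] rv [2.9749e+00 3.0000e-03 3.1403e+00] F [ 1.37  2.94 -1.4 ] T [ 0.73 -0.13 -0.05] w 0.0196 q [-0.08  0.56  0.26  1.26  0.    0.09]
rail tcp x 0.6361 y 0.0582 z 0.1448  F x 0.87 y 3.13 z -1.40
```

>>> {"method": "apply_moves", "body": {"plan": [0,-0.0005,0,0,0,0,0,-0.001,0,0,0,0]}}

```text
clock: 16.98
eef_pos: [0.6369, -0.048, 0.1449]
tool_rot: [0.083, 0.997, 0.001, 0.002]
ft_force: [1.1, 5.3, -0.5]
grip_width: 0.0192
```

```bash
python3 -c "
from h import *
rs()"
```

```text
t 16.98 tcp [ 0.6369 -0.048   0.1449] rv [2.9753e+00 3.1000e-03 3.1391e+00] F [ 1.1   5.35 -0.53] T [ 1.42 -0.2  -0.05] w 0.0192 q [-0.08  0.56  0.26  1.26  0.    0.09]
rail tcp x 0.6361 y 0.0579 z 0.1449  F x 0.20 y 5.46 z -0.53
```

>>> {"method": "apply_moves", "body": {"plan": [0,-0.0005,0,0,0,0,0,-0.001,0,0,0,0]}}

```text
clock: 17.15
eef_pos: [0.6368, -0.049, 0.1449]
tool_rot: [0.083, 0.997, 0.001, 0.002]
ft_force: [0.6, 6.5, -0.8]
grip_width: 0.0193
```

```bash
python3 -c "
from h import *
rs()"
```

```text
t 17.15 tcp [ 0.6368 -0.049   0.1449] rv [2.9755e+00 3.1000e-03 3.1394e+00] F [ 0.65  6.54 -0.84] T [ 1.4  -0.25 -0.08] w 0.0193 q [-0.08  0.56  0.26  1.26  0.    0.09]
rail tcp x 0.6361 y 0.0569 z 0.1449  F x -0.44 y 6.56 z -0.84
```

>>> {"method": "apply_moves", "body": {"plan": [0,-0.0005,0,0,0,0,0,-0.001,0,0,0,0]}}

```text
clock: 17.32
eef_pos: [0.6366, -0.05, 0.1449]
tool_rot: [0.083, 0.997, 0.001, 0.002]
ft_force: [1.9, 6.0, -0.1]
grip_width: 0.0196
```

```bash
python3 -c "
from h import *
rs()"
```

```text
t 17.32 tcp [ 0.6366 -0.05    0.1449] rv [2.9755e+00 3.0000e-03 3.1394e+00] F [ 1.9   5.95 -0.1 ] T [ 1.46 -0.25  0.02] w 0.0196 q [-0.08  0.56  0.25  1.26  0.    0.09]
rail tcp x 0.6361 y 0.0559 z 0.1449  F x 0.89 y 6.19 z -0.10
```

>>> {"method": "apply_moves", "body": {"plan": [0,0.003,-0.005,0,0,0,0,0.003,-0.02,0,0,0,0,0.003,-0.045,0,0,0,0,-0.02,-0.048,0,0,0,0,-0.05,-0.048,0,0,0,0,-0.0636,-0.048,0,0,0,0,-0.0636,-0.046,0,0,0,0,-0.0636,-0.03,0,0,0,0,-0.0636,-0.012,0,0,0,0,-0.0636,0,0,0,0,0,-0.0636,0.002,0,0,0,0,-0.0636,0.002,0,0,0]}}

```text
clock: 18.32
eef_pos: [0.6246, -0.1135, 0.1411]
tool_rot: [0.083, 0.997, -0.0, -0.001]
ft_force: [0.4, -0.7, -1.6]
grip_width: 0.0191
```

```bash
python3 -c "
from h import *
rs()"
```

```text
t 18.32 tcp [ 0.6246 -0.1135  0.1411] rv [ 2.9748e+00 -1.0000e-03 -3.1408e+00] F [ 0.41 -0.71 -1.6 ] T [0.02 0.05 0.03] w 0.0191 q [-0.18  0.56  0.24  1.26 -0.   -0.01]
rail tcp x 0.6348 y -0.0088 z 0.1411  F x 0.52 y -0.64 z -1.60
```

>>> {"method": "apply_moves", "body": {"plan": [0,-0.0015,0,0,0,0,0,-0.003,0,0,0,0,0,-0.004,0,0,0,0,0,-0.005,0.001,0,0,0,0,-0.0055,0.003,0,0,0,0,-0.0055,0.005,0,0,0,0,-0.0055,0.007,0,0,0,0,-0.0055,0.009,0,0,0]}}

```text
clock: 18.98
eef_pos: [0.6255, -0.1176, 0.1343]
tool_rot: [0.083, 0.997, 0.001, 0.002]
ft_force: [1.4, 5.1, -1.2]
grip_width: 0.0188
```

```bash
python3 -c "
from h import *
rs()"
```

```text
t 18.98 tcp [ 0.6255 -0.1176  0.1343] rv [2.9758 0.004  3.1384] F [ 1.42  5.13 -1.2 ] T [ 1.42 -0.25 -0.03] w 0.0188 q [-0.19  0.56  0.23  1.24  0.   -0.02]
rail tcp x 0.6364 y -0.0127 z 0.1343  F x 0.55 y 5.30 z -1.20
```

>>> {"method": "apply_moves", "body": {"plan": [0,0,0.002,0,0,0,0,0,0.004,0,0,0,0,0,0.006,0,0,0,0,0,0.008,0,0,0,0,0,0.01,0,0,0]}}

```text
clock: 19.4
eef_pos: [0.6255, -0.1175, 0.1243]
tool_rot: [0.083, 0.997, 0.001, 0.002]
ft_force: [1.3, 5.8, -0.1]
grip_width: 0.0194
```

```bash
python3 -c "
from h import *
rs()"
```

```text
t 19.40 tcp [ 0.6255 -0.1175  0.1243] rv [2.9759 0.0039 3.1383] F [ 1.31  5.84 -0.09] T [ 1.41 -0.28 -0.04] w 0.0194 q [-0.19  0.57  0.21  1.21  0.   -0.02]
rail tcp x 0.6364 y -0.0125 z 0.1243  F x 0.33 y 5.98 z -0.09
```

>>> {"method": "apply_moves", "body": {"plan": [0,0,0.001,0,0,0,0,0,0.002,0,0,0,0,0,0.003,0,0,0,0,0,0.004,0,0,0]}}

```text
clock: 19.73
eef_pos: [0.6257, -0.1176, 0.121]
tool_rot: [0.083, 0.997, 0.001, 0.002]
ft_force: [0.2, 5.6, 5.5]
grip_width: 0.0193
```

```bash
python3 -c "
from h import *
rs()"
```

```text
t 19.73 tcp [ 0.6257 -0.1176  0.121 ] rv [2.9758 0.0046 3.1383] F [0.24 5.61 5.5 ] T [ 1.56  0.09 -0.11] w 0.0193 q [-0.19  0.57  0.21  1.21  0.   -0.02]
rail tcp x 0.6365 y -0.0126 z 0.1210  F x -0.69 y 5.57 z 5.50
```

>>> {"method": "apply_moves", "body": {"plan": [0,0,0.001,0,0,0,0,0,0.002,0,0,0,0,0,0.003,0,0,0,0,0,0.004,0,0,0]}}

```text
clock: 20.07
eef_pos: [0.6263, -0.1176, 0.1174]
tool_rot: [0.083, 0.997, 0.001, 0.003]
ft_force: [1.4, 6.0, 1.6]
grip_width: 0.0195
```

```bash
python3 -c "
from h import *
rs()"
```

```text
t 20.07 tcp [ 0.6263 -0.1176  0.1174] rv [2.9758 0.006  3.1382] F [1.42 5.98 1.62] T [ 1.5  -0.27 -0.06] w 0.0195 q [-0.19  0.57  0.2   1.2   0.   -0.02]
rail tcp x 0.6371 y -0.0125 z 0.1174  F x 0.41 y 6.13 z 1.62
```

>>> {"method": "apply_moves", "body": {"plan": [0,0.0003,0.002,0,0,0,0,0.0006,0.004,0,0,0,0,0.001,0.006,0,0,0,0,0.001,0.008,0,0,0,0,0.001,0.01,0,0,0,0,0.001,0.012,0,0,0,0,0.001,0.014,0,0,0,0,0.001,0.015,0,0,0]}}

```text
clock: 20.73
eef_pos: [0.6255, -0.1173, 0.1009]
tool_rot: [0.083, 0.997, 0.001, 0.002]
ft_force: [1.5, 6.2, 1.1]
grip_width: 0.0198
```

```bash
python3 -c "
from h import *
rs()"
```

```text
t 20.73 tcp [ 0.6255 -0.1173  0.1009] rv [2.9753 0.0033 3.1397] F [1.5  6.16 1.14] T [ 1.41 -0.23 -0.1 ] w 0.0198 q [-0.19  0.58  0.18  1.16  0.   -0.02]
rail tcp x 0.6363 y -0.0123 z 0.1009  F x 0.46 y 6.33 z 1.14
```

>>> {"method": "apply_moves", "body": {"plan": [0,0.0005,0.0008,0,0,0,0,0.001,0.0015,0,0,0,0,0.001,0.002,0,0,0]}}

```text
clock: 20.98
eef_pos: [0.6255, -0.1172, 0.0995]
tool_rot: [0.083, 0.997, -0.0, 0.002]
ft_force: [-0.5, 5.2, 7.2]
grip_width: 0.0193
```

```bash
python3 -c "
from h import *
rs()"
```

```text
t 20.98 tcp [ 0.6255 -0.1172  0.0995] rv [ 2.9749  0.0036 -3.1416] F [-0.51  5.15  7.23] T [ 1.11  0.22 -0.17] w 0.0193 q [-0.19  0.58  0.18  1.16  0.   -0.02]
rail tcp x 0.6363 y -0.0122 z 0.0995  F x -1.35 y 5.00 z 7.23
```

>>> {"method": "apply_moves", "body": {"plan": [0,0.0005,-0.0005,0,0,0,0,0.001,-0.001,0,0,0,0,0.001,-0.001,0,0,0]}}

```text
clock: 21.23
eef_pos: [0.6255, -0.1171, 0.0996]
tool_rot: [0.084, 0.996, -0.001, 0.001]
ft_force: [1.2, 1.9, 0.0]
grip_width: 0.0193
```

```bash
python3 -c "
from h import *
rs()"
```

```text
t 21.23 tcp [ 0.6255 -0.1171  0.0996] rv [ 2.9741e+00  2.9000e-03 -3.1401e+00] F [1.18 1.94 0.  ] T [ 0.45 -0.29 -0.14] w 0.0193 q [-0.18  0.59  0.18  1.16 -0.   -0.02]
rail tcp x 0.6362 y -0.0122 z 0.0996  F x 0.85 y 2.11 z 0.00
```

>>> {"method": "apply_moves", "body": {"plan": [0,0.0008,0,0,0,0,0,0.0008,0,0,0,0]}}

```text
clock: 21.4
eef_pos: [0.6255, -0.117, 0.0995]
tool_rot: [0.084, 0.996, -0.001, 0.001]
ft_force: [0.4, -1.3, -0.2]
grip_width: 0.019
```

```bash
python3 -c "
from h import *
rs()"
```

```text
t 21.40 tcp [ 0.6255 -0.117   0.0995] rv [ 2.9737e+00  2.8000e-03 -3.1389e+00] F [ 0.39 -1.28 -0.24] T [-0.27 -0.22 -0.08] w 0.0190 q [-0.18  0.59  0.18  1.16 -0.   -0.02]
rail tcp x 0.6362 y -0.0121 z 0.0995  F x 0.59 y -1.19 z -0.24
```

>>> {"method": "apply_moves", "body": {"plan": [0,0.0006,0,0,0,0,0,0.0006,0,0,0,0]}}

```text
clock: 21.57
eef_pos: [0.6255, -0.1168, 0.0996]
tool_rot: [0.084, 0.996, -0.002, 0.001]
ft_force: [0.6, -4.8, -0.5]
grip_width: 0.0192
```

```bash
python3 -c "
from h import *
rs()"
```

```text
t 21.57 tcp [ 0.6255 -0.1168  0.0996] rv [ 2.9734e+00  2.9000e-03 -3.1382e+00] F [ 0.61 -4.81 -0.5 ] T [-0.94 -0.16 -0.11] w 0.0192 q [-0.18  0.59  0.18  1.16 -0.   -0.01]
rail tcp x 0.6362 y -0.0118 z 0.0996  F x 1.40 y -4.65 z -0.50
```

>>> {"method": "apply_moves", "body": {"plan": [0,-0.0012,0,0,0,0,0,-0.0012,0,0,0,0,0,-0.0012,-0.01,0,0,0,0,-0.0012,-0.035,0,0,0,0,-0.0012,-0.065,0,0,0,0,-0.001,-0.09,0,0,0,0,0.015,-0.092,0,0,0,0,0.045,-0.092,0,0,0,0,0.065,-0.092,0,0,0,0,0.0706,-0.092,0,0,0,0,0.0706,-0.085,0,0,0,0,0.0706,-0.075,0,0,0]}}

```text
clock: 22.57
eef_pos: [0.6376, -0.0451, 0.1752]
tool_rot: [0.083, 0.997, -0.0, 0.002]
ft_force: [-0.1, 0.5, -1.8]
grip_width: 0.0197
```

```bash
python3 -c "
from h import *
rs()"
```

```text
t 22.57 tcp [ 0.6376 -0.0451  0.1752] rv [ 2.9758  0.0043 -3.1413] F [-0.14  0.5  -1.83] T [ 0.01  0.   -0.  ] w 0.0197 q [-0.07  0.54  0.31  1.33 -0.    0.1 ]
rail tcp x 0.6363 y 0.0609 z 0.1752  F x -0.22 y 0.47 z -1.83
```

>>> {"method": "apply_moves", "body": {"plan": [0,0,0.008,0,0,0,0,0,0.018,0,0,0,0,0,0.026,0,0,0,0,0,0.03,0,0,0,0,0,0.03,0,0,0]}}

```text
clock: 22.98
eef_pos: [0.636, -0.046, 0.1425]
tool_rot: [0.084, 0.996, -0.0, -0.001]
ft_force: [0.2, -1.1, -2.7]
grip_width: 0.0194
```

```bash
python3 -c "
from h import *
rs();snap('wrist','w11')
im=cv2.imread('pics/w11.png')[120:270,180:420]
cv2.imwrite('pics/w11z.png',cv2.resize(im,None,fx=3,fy=3,interpolation=cv2.INTER_CUBIC))"
```

```text
t 22.98 tcp [ 0.636  -0.046   0.1425] rv [ 2.9736e+00 -1.0000e-03 -3.1410e+00] F [ 0.18 -1.1  -2.7 ] T [-0.01  0.02  0.04] w 0.0194 q [-0.07  0.56  0.25  1.26 -0.    0.1 ]
rail tcp x 0.6349 y 0.0597 z 0.1425  F x 0.36 y -1.06 z -2.70
```

View pics/w11z.png

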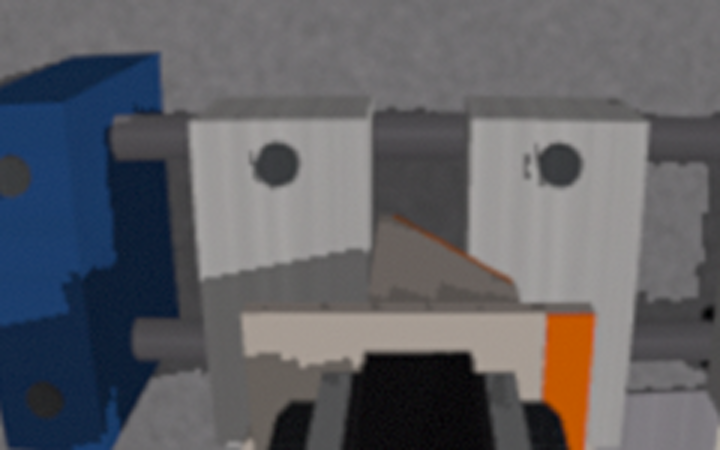

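>>> {"method": "apply_moves", "body": {"plan": [0,-0.0005,0.001,0,0,0,0,-0.001,0.003,0,0,0,0,-0.0015,0.005,0,0,0,0,-0.0018,0.007,0,0,0,0,-0.0018,0.009,0,0,0,0,-0.0018,0.009,0,0,0]}}

```text
clock: 23.53
eef_pos: [0.6367, -0.0472, 0.1351]
tool_rot: [0.083, 0.997, -0.0, 0.001]
ft_force: [-0.4, -0.3, -1.5]
grip_width: 0.0193
```

```bash
python3 -c "
from h import *
rs()"
```

```text
t 23.53 tcp [ 0.6367 -0.0472  0.1351] rv [ 2.9746e+00  1.8000e-03 -3.1412e+00] F [-0.43 -0.32 -1.5 ] T [ 0.04  0.05 -0.01] w 0.0193 q [-0.07  0.57  0.24  1.24 -0.    0.09]
rail tcp x 0.6357 y 0.0587 z 0.1351  F x -0.37 y -0.39 z -1.50
```

>>> {"method": "apply_moves", "body": {"plan": [0,-0.0005,0.0005,0,0,0,0,-0.001,0.001,0,0,0,0,-0.001,0.001,0,0,0]}}

```text
clock: 23.78
eef_pos: [0.6369, -0.0479, 0.1346]
tool_rot: [0.083, 0.997, 0.0, 0.001]
ft_force: [0.1, 1.5, -2.3]
grip_width: 0.0193
```

```bash
python3 -c "
from h import *
rs()"
```

```text
t 23.78 tcp [ 0.6369 -0.0479  0.1346] rv [2.9747e+00 2.7000e-03 3.1411e+00] F [ 0.1   1.52 -2.34] T [ 0.31 -0.06 -0.03] w 0.0193 q [-0.08  0.57  0.24  1.24  0.    0.09]
rail tcp x 0.6360 y 0.0580 z 0.1346  F x -0.15 y 1.52 z -2.34
```

>>> {"method": "apply_moves", "body": {"plan": [0,-0.0003,0.0008,0,0,0,0,-0.0003,0.0015,0,0,0]}}

```text
clock: 23.95
eef_pos: [0.637, -0.048, 0.1333]
tool_rot: [0.083, 0.997, 0.0, 0.002]
ft_force: [0.4, 1.6, -1.3]
grip_width: 0.0193
```

```bash
python3 -c "
from h import *
rs()"
```

```text
t 23.95 tcp [ 0.637  -0.048   0.1333] rv [2.9750e+00 3.0000e-03 3.1408e+00] F [ 0.36  1.62 -1.28] T [ 0.58 -0.1   0.01] w 0.0193 q [-0.08  0.57  0.24  1.24  0.    0.09]
rail tcp x 0.6361 y 0.0580 z 0.1333  F x 0.09 y 1.65 z -1.28
```

>>> {"method": "apply_moves", "body": {"plan": [0,0,0.0008,0,0,0,0,0,0.0015,0,0,0]}}

```text
clock: 24.12
eef_pos: [0.6369, -0.048, 0.1317]
tool_rot: [0.083, 0.997, 0.0, 0.001]
ft_force: [0.1, 2.5, -1.5]
grip_width: 0.0192
```

```bash
python3 -c "
from h import *
rs()"
```

```text
t 24.12 tcp [ 0.6369 -0.048   0.1317] rv [2.975e+00 2.900e-03 3.141e+00] F [ 0.11  2.49 -1.51] T [ 0.68 -0.16 -0.02] w 0.0192 q [-0.08  0.57  0.23  1.24  0.    0.09]
rail tcp x 0.6361 y 0.0579 z 0.1317  F x -0.31 y 2.47 z -1.51
```

>>> {"method": "apply_moves", "body": {"plan": [0,0.0003,0.0008,0,0,0,0,0.0006,0.0012,0,0,0]}}

```text
clock: 24.28
eef_pos: [0.6371, -0.048, 0.131]
tool_rot: [0.083, 0.997, -0.0, 0.002]
ft_force: [-0.3, 1.3, 3.4]
grip_width: 0.0195
```

```bash
python3 -c "
from h import *
rs()"
```

```text
t 24.28 tcp [ 0.6371 -0.048   0.131 ] rv [ 2.9745  0.0035 -3.141 ] F [-0.32  1.26  3.38] T [ 0.34  0.25 -0.02] w 0.0195 q [-0.07  0.57  0.23  1.23 -0.    0.09]
rail tcp x 0.6363 y 0.0579 z 0.1310  F x -0.52 y 1.19 z 3.38
```

>>> {"method": "apply_moves", "body": {"plan": [0,0.0008,0,0,0,0,0,0.0012,0,0,0,0]}}

```text
clock: 24.45
eef_pos: [0.6371, -0.0478, 0.131]
tool_rot: [0.084, 0.996, -0.001, 0.002]
ft_force: [-0.9, -2.5, 2.2]
grip_width: 0.0194
```

```bash
python3 -c "
from h import *
rs()"
```

```text
t 24.45 tcp [ 0.6371 -0.0478  0.131 ] rv [ 2.9739  0.0034 -3.139 ] F [-0.93 -2.53  2.21] T [-0.33  0.22 -0.08] w 0.0194 q [-0.07  0.57  0.23  1.23 -0.    0.09]
rail tcp x 0.6362 y 0.0581 z 0.1310  F x -0.50 y -2.65 z 2.21
```

>>> {"method": "apply_moves", "body": {"plan": [0,0.0002,0.0007,0,0,0,0,0.0003,0.0014,0,0,0]}}

```text
clock: 24.62
eef_pos: [0.6374, -0.0477, 0.1296]
tool_rot: [0.084, 0.996, -0.001, 0.002]
ft_force: [-1.4, -3.3, 2.9]
grip_width: 0.0191
```

```bash
python3 -c "
from h import *
rs()"
```

```text
t 24.62 tcp [ 0.6374 -0.0477  0.1296] rv [ 2.9737  0.004  -3.1391] F [-1.42 -3.27  2.87] T [-0.78  0.12 -0.01] w 0.0191 q [-0.07  0.57  0.23  1.23 -0.    0.09]
rail tcp x 0.6365 y 0.0582 z 0.1296  F x -0.86 y -3.46 z 2.87
```

>>> {"method": "apply_moves", "body": {"plan": [0,-0.0002,0.001,0,0,0,0,-0.0003,0.002,0,0,0,0,-0.0003,0.003,0,0,0]}}

```text
clock: 24.87
eef_pos: [0.6372, -0.0476, 0.1261]
tool_rot: [0.084, 0.996, -0.001, 0.002]
ft_force: [-1.2, -4.7, 4.1]
grip_width: 0.0192
```

```bash
python3 -c "
from h import *
rs()"
```

```text
t 24.87 tcp [ 0.6372 -0.0476  0.1261] rv [ 2.9739  0.0032 -3.1398] F [-1.25 -4.74  4.12] T [-1.06  0.06  0.03] w 0.0192 q [-0.07  0.57  0.23  1.22 -0.    0.09]
rail tcp x 0.6363 y 0.0583 z 0.1261  F x -0.45 y -4.88 z 4.12
```

>>> {"method": "apply_moves", "body": {"plan": [0,-0.0001,0.001,0,0,0,0,-0.0001,0.002,0,0,0,0,-0.0001,0.003,0,0,0]}}

```text
clock: 25.12
eef_pos: [0.6369, -0.0475, 0.1228]
tool_rot: [0.084, 0.996, -0.001, 0.001]
ft_force: [-1.3, -5.4, 2.8]
grip_width: 0.0194
```

```bash
python3 -c "
from h import *
rs()"
```

```text
t 25.12 tcp [ 0.6369 -0.0475  0.1228] rv [ 2.9742e+00  2.3000e-03 -3.1400e+00] F [-1.31 -5.37  2.81] T [-1.22  0.26  0.02] w 0.0194 q [-0.07  0.57  0.22  1.22 -0.    0.09]
rail tcp x 0.6360 y 0.0584 z 0.1228  F x -0.40 y -5.51 z 2.81
```

>>> {"method": "apply_moves", "body": {"plan": [0,-0.0005,0,0,0,0,0,-0.001,0,0,0,0]}}

```text
clock: 25.28
eef_pos: [0.6367, -0.0477, 0.1225]
tool_rot: [0.083, 0.997, -0.0, 0.001]
ft_force: [0.1, -2.2, 0.3]
grip_width: 0.0193
```

```bash
python3 -c "
from h import *
rs()"
```

```text
t 25.28 tcp [ 0.6367 -0.0477  0.1225] rv [2.9747e+00 1.8000e-03 3.1415e+00] F [ 0.13 -2.22  0.26] T [-0.7  -0.07 -0.05] w 0.0193 q [-0.07  0.57  0.22  1.22 -0.    0.09]
rail tcp x 0.6358 y 0.0582 z 0.1225  F x 0.49 y -2.17 z 0.26
```

>>> {"method": "apply_moves", "body": {"plan": [0,-0.0003,0.0007,0,0,0,0,-0.0006,0.0014,0,0,0]}}

```text
clock: 25.45
eef_pos: [0.6368, -0.0479, 0.1217]
tool_rot: [0.083, 0.997, 0.0, 0.001]
ft_force: [-1.3, -2.1, 2.8]
grip_width: 0.0191
```

```bash
python3 -c "
from h import *
rs()"
```

```text
t 25.45 tcp [ 0.6368 -0.0479  0.1217] rv [2.9749e+00 2.4000e-03 3.1408e+00] F [-1.29 -2.05  2.8 ] T [-0.4   0.12 -0.01] w 0.0191 q [-0.08  0.57  0.22  1.21  0.    0.09]
rail tcp x 0.6359 y 0.0580 z 0.1217  F x -0.93 y -2.24 z 2.80
```

>>> {"method": "apply_moves", "body": {"plan": [0,-0.0001,0.0008,0,0,0,0,-0.0002,0.0016,0,0,0]}}

```text
clock: 25.62
eef_pos: [0.637, -0.048, 0.1203]
tool_rot: [0.083, 0.997, 0.0, 0.002]
ft_force: [-1.8, -2.2, 2.8]
grip_width: 0.0193
```

```bash
python3 -c "
from h import *
rs()"
```

```text
t 25.62 tcp [ 0.637  -0.048   0.1203] rv [2.9750e+00 3.0000e-03 3.1407e+00] F [-1.77 -2.2   2.81] T [-0.19  0.08 -0.04] w 0.0193 q [-0.08  0.57  0.22  1.21  0.    0.09]
rail tcp x 0.6361 y 0.0579 z 0.1203  F x -1.38 y -2.47 z 2.81
```

>>> {"method": "apply_moves", "body": {"plan": [0,-0.0001,0.0008,0,0,0,0,-0.0001,0.0016,0,0,0]}}

```text
clock: 25.78
eef_pos: [0.6369, -0.048, 0.1183]
tool_rot: [0.083, 0.997, 0.0, 0.001]
ft_force: [1.5, -0.6, -0.4]
grip_width: 0.0193
```

```bash
python3 -c "
from h import *
rs()"
```

```text
t 25.78 tcp [ 0.6369 -0.048   0.1183] rv [2.9751e+00 2.6000e-03 3.1406e+00] F [ 1.54 -0.63 -0.36] T [ 0.03 -0.05 -0.06] w 0.0193 q [-0.08  0.58  0.21  1.21  0.    0.09]
rail tcp x 0.6360 y 0.0579 z 0.1183  F x 1.62 y -0.37 z -0.36
```

>>> {"method": "apply_moves", "body": {"plan": [0,0.0002,0.002,0,0,0,0,0.0003,0.004,0,0,0,0,0.0005,0.006,0,0,0,0,0.0006,0.008,0,0,0]}}

```text
clock: 26.12
eef_pos: [0.6364, -0.0478, 0.1096]
tool_rot: [0.083, 0.997, -0.0, 0.001]
ft_force: [-0.7, -0.6, 0.7]
grip_width: 0.0193
```

```bash
python3 -c "
from h import *
rs()"
```

```text
t 26.12 tcp [ 0.6364 -0.0478  0.1096] rv [ 2.9748e+00  1.3000e-03 -3.1415e+00] F [-0.67 -0.59  0.68] T [ 0.02  0.06 -0.11] w 0.0193 q [-0.07  0.58  0.2   1.19 -0.    0.09]
rail tcp x 0.6356 y 0.0580 z 0.1096  F x -0.57 y -0.69 z 0.68
```

>>> {"method": "apply_moves", "body": {"plan": [0,0.0001,0.002,0,0,0,0,0.0003,0.004,0,0,0,0,0.0004,0.006,0,0,0,0,0.0005,0.0075,0,0,0]}}

```text
clock: 26.45
eef_pos: [0.6368, -0.0479, 0.1026]
tool_rot: [0.084, 0.997, -0.0, 0.001]
ft_force: [0.3, -0.5, 0.6]
grip_width: 0.0192
```

```bash
python3 -c "
from h import *
rs()"
```

```text
t 26.45 tcp [ 0.6368 -0.0479  0.1026] rv [ 2.9744e+00  2.2000e-03 -3.1408e+00] F [ 0.26 -0.54  0.61] T [-0.23  0.16 -0.1 ] w 0.0192 q [-0.07  0.59  0.19  1.17 -0.    0.09]
rail tcp x 0.6359 y 0.0580 z 0.1026  F x 0.35 y -0.49 z 0.61
```

>>> {"method": "apply_moves", "body": {"plan": [0,0.0001,0.001,0,0,0,0,0.0001,0.002,0,0,0,0,0.0001,0.0025,0,0,0,0,0.0001,0.0025,0,0,0]}}

```text
clock: 26.78
eef_pos: [0.6369, -0.0479, 0.1002]
tool_rot: [0.084, 0.997, -0.001, 0.001]
ft_force: [-0.3, -1.5, -2.4]
grip_width: 0.0193
```

```bash
python3 -c "
from h import *
rs()"
```

```text
t 26.78 tcp [ 0.6369 -0.0479  0.1002] rv [ 2.9744e+00  2.4000e-03 -3.1407e+00] F [-0.26 -1.47 -2.36] T [-0.42  0.03 -0.11] w 0.0193 q [-0.07  0.59  0.19  1.17 -0.    0.09]
rail tcp x 0.6360 y 0.0580 z 0.1002  F x -0.01 y -1.49 z -2.36
```

>>> {"method": "apply_moves", "body": {"plan": [0,-0.0003,0.0004,0,0,0,0,-0.0003,0.0004,0,0,0,0,-0.0003,0.0004,0,0,0]}}

```text
clock: 27.03
eef_pos: [0.6369, -0.0479, 0.1]
tool_rot: [0.083, 0.997, -0.0, 0.001]
ft_force: [-0.8, -0.9, 0.1]
grip_width: 0.0196
```

```bash
python3 -c "
from h import *
rs();snap('wrist','w12')
im=cv2.imread('pics/w12.png')[120:270,180:420]
cv2.imwrite('pics/w12z.png',cv2.resize(im,None,fx=3,fy=3,interpolation=cv2.INTER_CUBIC));rs()"
```

```text
t 27.03 tcp [ 0.6369 -0.0479  0.1   ] rv [ 2.9746e+00  2.5000e-03 -3.1412e+00] F [-0.82 -0.87  0.09] T [-0.3   0.06 -0.09] w 0.0196 q [-0.07  0.59  0.19  1.17 -0.    0.09]
rail tcp x 0.6360 y 0.0580 z 0.1000  F x -0.66 y -1.00 z 0.09
t 27.08 tcp [ 0.6369 -0.0479  0.1   ] rv [ 2.9746e+00  2.5000e-03 -3.1412e+00] F [-0.16 -1.61 -1.23] T [-0.32  0.06 -0.09] w 0.0193 q [-0.07  0.59  0.19  1.17 -0.    0.09]
rail tcp x 0.6360 y 0.0580 z 0.1000  F x 0.10 y -1.61 z -1.23
```

View pics/w12z.png

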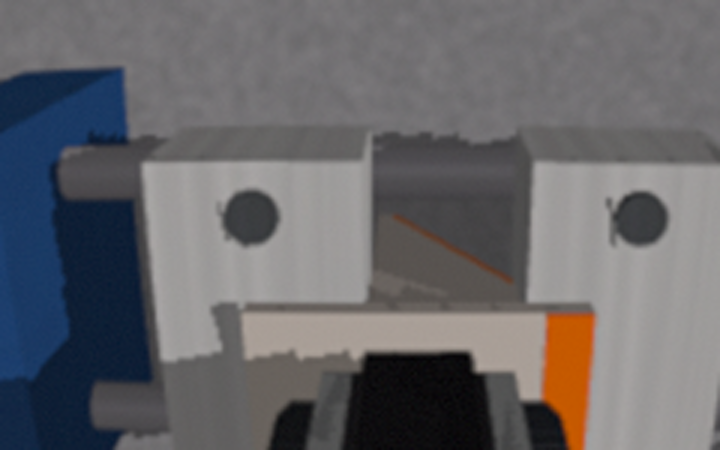

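>>> {"method": "apply_moves", "body": {"plan": [0,0,-0.003,0,0,0,0,0,-0.012,0,0,0,0,0,-0.035,0,0,0,0,0,-0.065,0,0,0,0,0,-0.09,0,0,0,0,0.015,-0.092,0,0,0,0,0.045,-0.092,0,0,0,0,0.065,-0.092,0,0,0,0,0.0722,-0.092,0,0,0,0,0.0722,-0.085,0,0,0,0,0.0722,-0.075,0,0,0,0,0.0722,-0.075,0,0,0]}}

```text
clock: 28.08
eef_pos: [0.6469, 0.0227, 0.1716]
tool_rot: [0.084, 0.996, -0.001, -0.001]
ft_force: [-0.2, -0.4, -2.1]
grip_width: 0.0197
```

```bash
python3 -c "
from h import *
rs();snap('wrist','w13')
im=cv2.imread('pics/w13.png')[120:270,180:420]
cv2.imwrite('pics/w13z.png',cv2.resize(im,None,fx=3,fy=3,interpolation=cv2.INTER_CUBIC))"
```

```text
t 28.08 tcp [0.6469 0.0227 0.1716] rv [ 2.9741e+00 -2.7000e-03 -3.1398e+00] F [-0.19 -0.38 -2.06] T [-0.    0.03  0.05] w 0.0197 q [ 0.04  0.57  0.34  1.35 -0.    0.2 ]
rail tcp x 0.6343 y 0.1293 z 0.1716  F x -0.13 y -0.41 z -2.06
```

View pics/w13z.png

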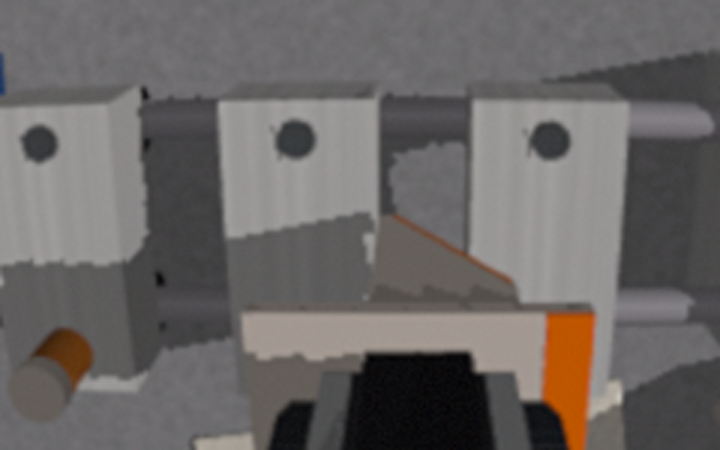

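>>> {"method": "apply_moves", "body": {"plan": [0,0.001,0.003,0,0,0,0,0.001,0.008,0,0,0,0,0.001,0.018,0,0,0,0,0.001,0.027,0,0,0,0,0.001,0.03,0,0,0,0,0.001,0.03,0,0,0]}}

```text
clock: 28.63
eef_pos: [0.6478, 0.0241, 0.143]
tool_rot: [0.084, 0.997, -0.001, -0.001]
ft_force: [-0.2, 0.8, -0.7]
grip_width: 0.0195
```

```bash
python3 -c "
from h import *
rs()"
```

```text
t 28.63 tcp [0.6478 0.0241 0.143 ] rv [ 2.9743e+00 -9.0000e-04 -3.1405e+00] F [-0.21  0.83 -0.71] T [-0.02 -0.03 -0.03] w 0.0195 q [ 0.04  0.58  0.29  1.28 -0.    0.2 ]
rail tcp x 0.6349 y 0.1308 z 0.1430  F x -0.35 y 0.78 z -0.71
```

>>> {"method": "apply_moves", "body": {"plan": [0,-0.0005,0.001,0,0,0,0,-0.001,0.003,0,0,0,0,-0.0015,0.005,0,0,0,0,-0.0018,0.007,0,0,0,0,-0.0018,0.0085,0,0,0,0,-0.0018,0.0085,0,0,0]}}

```text
clock: 29.13
eef_pos: [0.6485, 0.0226, 0.1361]
tool_rot: [0.083, 0.997, -0.0, 0.001]
ft_force: [0.5, 0.4, -1.5]
grip_width: 0.0194
```

```bash
python3 -c "
from h import *
rs()"
```

```text
t 29.13 tcp [0.6485 0.0226 0.1361] rv [ 2.9746e+00  2.0000e-03 -3.1412e+00] F [ 0.49  0.35 -1.5 ] T [-0.01 -0.02  0.03] w 0.0194 q [ 0.04  0.59  0.28  1.26 -0.    0.2 ]
rail tcp x 0.6359 y 0.1294 z 0.1361  F x 0.42 y 0.43 z -1.50
```

>>> {"method": "apply_moves", "body": {"plan": [0,-0.0005,0.0005,0,0,0,0,-0.001,0.001,0,0,0,0,-0.001,0.001,0,0,0]}}

```text
clock: 29.38
eef_pos: [0.6486, 0.0215, 0.1355]
tool_rot: [0.083, 0.997, -0.0, 0.001]
ft_force: [-0.7, -0.2, -2.7]
grip_width: 0.019
```

```bash
python3 -c "
from h import *
rs()"
```

```text
t 29.38 tcp [0.6486 0.0215 0.1355] rv [ 2.9745e+00  2.7000e-03 -3.1412e+00] F [-0.73 -0.19 -2.68] T [-0.01 -0.01 -0.03] w 0.0190 q [ 0.03  0.59  0.28  1.26 -0.    0.2 ]
rail tcp x 0.6361 y 0.1284 z 0.1355  F x -0.69 y -0.31 z -2.68
```

>>> {"method": "apply_moves", "body": {"plan": [0,-0.0004,0,0,0,0,0,-0.0008,0,0,0,0]}}

```text
clock: 29.55
eef_pos: [0.6485, 0.0211, 0.1356]
tool_rot: [0.083, 0.997, 0.0, 0.001]
ft_force: [-0.5, 1.0, -1.7]
grip_width: 0.0192
```

```bash
python3 -c "
from h import *
rs()"
```

```text
t 29.55 tcp [0.6485 0.0211 0.1356] rv [2.9747e+00 2.7000e-03 3.1412e+00] F [-0.55  1.   -1.7 ] T [ 0.36 -0.05 -0.04] w 0.0192 q [ 0.03  0.59  0.28  1.26 -0.    0.2 ]
rail tcp x 0.6361 y 0.1280 z 0.1356  F x -0.71 y 0.90 z -1.70
```

>>> {"method": "apply_moves", "body": {"plan": [0,-0.0002,0.0015,0,0,0,0,-0.0002,0.003,0,0,0,0,-0.0002,0.0045,0,0,0]}}

```text
clock: 29.8
eef_pos: [0.6486, 0.021, 0.131]
tool_rot: [0.083, 0.997, 0.0, 0.001]
ft_force: [1.7, 1.5, -1.5]
grip_width: 0.0193
```

```bash
python3 -c "
from h import *
rs()"
```

```text
t 29.80 tcp [0.6486 0.021  0.131 ] rv [2.9748e+00 2.9000e-03 3.1411e+00] F [ 1.74  1.46 -1.5 ] T [ 0.5  -0.14 -0.04] w 0.0193 q [ 0.03  0.59  0.27  1.25 -0.    0.2 ]
rail tcp x 0.6362 y 0.1279 z 0.1310  F x 1.48 y 1.73 z -1.50
```

>>> {"method": "apply_moves", "body": {"plan": [0,0,0.0008,0,0,0,0,0.0002,0.0015,0,0,0]}}

```text
clock: 29.97
eef_pos: [0.6484, 0.0211, 0.1294]
tool_rot: [0.083, 0.997, -0.0, 0.001]
ft_force: [0.4, 2.0, -1.6]
grip_width: 0.0191
```

```bash
python3 -c "
from h import *
rs()"
```

```text
t 29.97 tcp [0.6484 0.0211 0.1294] rv [2.9748e+00 2.4000e-03 3.1416e+00] F [ 0.44  1.99 -1.56] T [ 0.43 -0.07 -0.05] w 0.0191 q [ 0.03  0.59  0.27  1.25 -0.    0.2 ]
rail tcp x 0.6360 y 0.1279 z 0.1294  F x 0.11 y 2.04 z -1.56
```

>>> {"method": "apply_moves", "body": {"plan": [0,0.0002,0.0008,0,0,0,0,0.0005,0.0015,0,0,0]}}

```text
clock: 30.13
eef_pos: [0.6486, 0.0211, 0.1284]
tool_rot: [0.084, 0.997, -0.001, 0.002]
ft_force: [-1.6, 0.7, 2.4]
grip_width: 0.0196
```

```bash
python3 -c "
from h import *
rs()"
```

```text
t 30.13 tcp [0.6486 0.0211 0.1284] rv [ 2.9744e+00  3.1000e-03 -3.1408e+00] F [-1.63  0.65  2.43] T [ 0.19  0.23 -0.07] w 0.0196 q [ 0.03  0.59  0.26  1.24 -0.    0.2 ]
rail tcp x 0.6362 y 0.1280 z 0.1284  F x -1.71 y 0.38 z 2.43
```

>>> {"method": "apply_moves", "body": {"plan": [0,0.0004,0.0006,0,0,0,0,0.0008,0.001,0,0,0]}}

```text
clock: 30.3
eef_pos: [0.6489, 0.0212, 0.1278]
tool_rot: [0.084, 0.996, -0.001, 0.002]
ft_force: [0.4, -1.4, 3.6]
grip_width: 0.019
```

```bash
python3 -c "
from h import *
rs()"
```

```text
t 30.30 tcp [0.6489 0.0212 0.1278] rv [ 2.974   0.0039 -3.1397] F [ 0.39 -1.41  3.64] T [-0.36  0.21 -0.05] w 0.0190 q [ 0.03  0.59  0.26  1.24 -0.    0.2 ]
rail tcp x 0.6365 y 0.1281 z 0.1278  F x 0.62 y -1.32 z 3.64
```

>>> {"method": "apply_moves", "body": {"plan": [0,0.0003,0.0008,0,0,0,0,0.0003,0.0016,0,0,0]}}

```text
clock: 30.47
eef_pos: [0.6491, 0.0213, 0.126]
tool_rot: [0.084, 0.996, -0.001, 0.002]
ft_force: [0.0, -3.3, 3.8]
grip_width: 0.0195
```

```bash
python3 -c "
from h import *
rs()"
```

```text
t 30.47 tcp [0.6491 0.0213 0.126 ] rv [ 2.9738  0.0042 -3.1395] F [ 0.04 -3.25  3.83] T [-0.73  0.11 -0.07] w 0.0195 q [ 0.03  0.59  0.26  1.24 -0.    0.2 ]
rail tcp x 0.6367 y 0.1282 z 0.1260  F x 0.58 y -3.20 z 3.83
```

>>> {"method": "apply_moves", "body": {"plan": [0,-0.0002,0.0008,0,0,0,0,-0.0004,0.0016,0,0,0]}}

```text
clock: 30.63
eef_pos: [0.6489, 0.0212, 0.124]
tool_rot: [0.084, 0.996, -0.001, 0.002]
ft_force: [-0.0, -2.9, 3.2]
grip_width: 0.0193
```

```bash
python3 -c "
from h import *
rs()"
```

```text
t 30.63 tcp [0.6489 0.0212 0.124 ] rv [ 2.974   0.0035 -3.1403] F [-0.02 -2.92  3.18] T [-0.74  0.05 -0.02] w 0.0193 q [ 0.03  0.59  0.26  1.23 -0.    0.2 ]
rail tcp x 0.6365 y 0.1282 z 0.1240  F x 0.46 y -2.89 z 3.18
```

>>> {"method": "apply_moves", "body": {"plan": [0,-0.0003,0.0008,0,0,0,0,-0.0006,0.0016,0,0,0]}}

```text
clock: 30.8
eef_pos: [0.6487, 0.0212, 0.1222]
tool_rot: [0.084, 0.997, -0.0, 0.001]
ft_force: [0.2, -2.8, 2.9]
grip_width: 0.0191
```

```bash
python3 -c "
from h import *
rs()"
```

```text
t 30.80 tcp [0.6487 0.0212 0.1222] rv [ 2.9744e+00  2.9000e-03 -3.1412e+00] F [ 0.2  -2.77  2.92] T [-0.53  0.07 -0.03] w 0.0191 q [ 0.03  0.59  0.26  1.23 -0.    0.2 ]
rail tcp x 0.6363 y 0.1281 z 0.1222  F x 0.65 y -2.70 z 2.92
```

>>> {"method": "apply_moves", "body": {"plan": [0,-0.0002,0.0008,0,0,0,0,-0.0004,0.0016,0,0,0]}}

```text
clock: 30.97
eef_pos: [0.6485, 0.0212, 0.1206]
tool_rot: [0.083, 0.997, -0.0, 0.001]
ft_force: [0.2, -2.4, 4.3]
grip_width: 0.0195
```

```bash
python3 -c "
from h import *
rs()"
```

```text
t 30.97 tcp [0.6485 0.0212 0.1206] rv [2.9746e+00 2.6000e-03 3.1414e+00] F [ 0.17 -2.39  4.26] T [-0.39  0.03 -0.08] w 0.0195 q [ 0.03  0.59  0.25  1.23 -0.    0.2 ]
rail tcp x 0.6361 y 0.1280 z 0.1206  F x 0.56 y -2.33 z 4.26
```

>>> {"method": "apply_moves", "body": {"plan": [0,-0.0002,0.0008,0,0,0,0,-0.0003,0.0016,0,0,0,0,-0.0003,0.002,0,0,0]}}

```text
clock: 31.22
eef_pos: [0.6481, 0.0212, 0.1178]
tool_rot: [0.083, 0.997, 0.0, 0.001]
ft_force: [0.1, -0.2, -0.6]
grip_width: 0.0192
```

```bash
python3 -c "
from h import *
rs()"
```

```text
t 31.22 tcp [0.6481 0.0212 0.1178] rv [2.9750e+00 1.4000e-03 3.1413e+00] F [ 0.08 -0.17 -0.62] T [-0.05 -0.11 -0.06] w 0.0192 q [0.03 0.6  0.25 1.22 0.   0.2 ]
rail tcp x 0.6357 y 0.1280 z 0.1178  F x 0.10 y -0.15 z -0.62
```

>>> {"method": "apply_moves", "body": {"plan": [0,0.0002,0.002,0,0,0,0,0.0003,0.004,0,0,0,0,0.0005,0.006,0,0,0,0,0.0006,0.008,0,0,0]}}

```text
clock: 31.55
eef_pos: [0.6481, 0.0213, 0.1098]
tool_rot: [0.083, 0.997, -0.0, 0.001]
ft_force: [0.1, -0.9, -0.1]
grip_width: 0.0195
```

```bash
python3 -c "
from h import *
rs()"
```

```text
t 31.55 tcp [0.6481 0.0213 0.1098] rv [ 2.9746e+00  1.3000e-03 -3.1408e+00] F [ 0.11 -0.89 -0.14] T [-0.35  0.11 -0.08] w 0.0195 q [ 0.03  0.6   0.24  1.2  -0.    0.2 ]
rail tcp x 0.6357 y 0.1281 z 0.1098  F x 0.25 y -0.86 z -0.14
```

>>> {"method": "apply_moves", "body": {"plan": [0,0,0.002,0,0,0,0,0.0001,0.004,0,0,0,0,0.0002,0.006,0,0,0,0,0.0003,0.0075,0,0,0]}}

```text
clock: 31.88
eef_pos: [0.6484, 0.0212, 0.1027]
tool_rot: [0.084, 0.997, -0.001, 0.001]
ft_force: [-1.6, -1.8, -0.7]
grip_width: 0.0192
```

```bash
python3 -c "
from h import *
rs()"
```

```text
t 31.88 tcp [0.6484 0.0212 0.1027] rv [ 2.9744e+00  2.2000e-03 -3.1406e+00] F [-1.59 -1.8  -0.66] T [-0.54  0.09 -0.11] w 0.0192 q [ 0.03  0.61  0.23  1.19 -0.    0.2 ]
rail tcp x 0.6360 y 0.1281 z 0.1027  F x -1.27 y -2.04 z -0.66
```

>>> {"method": "apply_moves", "body": {"plan": [0,0,0.001,0,0,0,0,0,0.002,0,0,0,0,0,0.0026,0,0,0,0,0,0.0026,0,0,0,0,0,0.0026,0,0,0]}}

```text
clock: 32.3
eef_pos: [0.6485, 0.0213, 0.1003]
tool_rot: [0.084, 0.997, -0.001, 0.001]
ft_force: [-0.4, -3.6, -2.0]
grip_width: 0.0193
```

```bash
python3 -c "
from h import *
rs()"
```

```text
t 32.30 tcp [0.6485 0.0213 0.1003] rv [ 2.9744e+00  2.4000e-03 -3.1407e+00] F [-0.36 -3.56 -1.99] T [-0.79  0.05 -0.03] w 0.0193 q [ 0.03  0.61  0.22  1.18 -0.    0.2 ]
rail tcp x 0.6361 y 0.1281 z 0.1003  F x 0.23 y -3.57 z -1.99
```

>>> {"method": "apply_moves", "body": {"plan": [0,-0.0004,0.0003,0,0,0,0,-0.0007,0.0004,0,0,0,0,-0.0007,0.0004,0,0,0,0,-0.0007,0.0004,0,0,0]}}

```text
clock: 32.63
eef_pos: [0.6485, 0.0212, 0.1002]
tool_rot: [0.083, 0.997, -0.0, 0.001]
ft_force: [-0.5, -2.0, -1.3]
grip_width: 0.0193
```

```bash
python3 -c "
from h import *
rs()"
```

```text
t 32.63 tcp [0.6485 0.0212 0.1002] rv [2.9748e+00 2.6000e-03 3.1414e+00] F [-0.48 -2.04 -1.33] T [-0.3   0.12 -0.1 ] w 0.0193 q [ 0.03  0.61  0.22  1.18 -0.    0.2 ]
rail tcp x 0.6361 y 0.1281 z 0.1002  F x -0.14 y -2.09 z -1.33
```

>>> {"method": "apply_moves", "body": {"plan": [0,-0.0005,0,0,0,0,0,-0.0005,0,0,0,0,0,-0.0005,0,0,0,0]}}

```text
clock: 32.88
eef_pos: [0.6486, 0.0211, 0.1002]
tool_rot: [0.083, 0.997, 0.0, 0.001]
ft_force: [-0.4, 0.7, -0.9]
grip_width: 0.0192
```

```bash
python3 -c "
from h import *
rs()"
```

```text
t 32.88 tcp [0.6486 0.0211 0.1002] rv [2.9752e+00 2.6000e-03 3.1406e+00] F [-0.42  0.75 -0.85] T [ 0.24  0.05 -0.08] w 0.0192 q [0.03 0.61 0.22 1.18 0.   0.2 ]
rail tcp x 0.6362 y 0.1280 z 0.1002  F x -0.54 y 0.67 z -0.85
```

>>> {"method": "apply_moves", "body": {"plan": [0,0.0002,0.0004,0,0,0,0,0.0002,0.0007,0,0,0,0,0.0002,0.0007,0,0,0,0,0.0002,0.0007,0,0,0]}}

```text
clock: 33.22
eef_pos: [0.6487, 0.0211, 0.0996]
tool_rot: [0.083, 0.997, 0.0, 0.001]
ft_force: [0.1, 1.9, -1.2]
grip_width: 0.0192
```

```bash
python3 -c "
from h import *
rs()"
```

```text
t 33.22 tcp [0.6487 0.0211 0.0996] rv [2.975e+00 2.900e-03 3.141e+00] F [ 0.1   1.85 -1.21] T [ 0.4   0.02 -0.05] w 0.0192 q [0.03 0.61 0.22 1.18 0.   0.2 ]
rail tcp x 0.6363 y 0.1280 z 0.0996  F x -0.20 y 1.84 z -1.21
```

>>> {"method": "apply_moves", "body": {"plan": [0,0,-0.003,0,0,0,0,0,-0.012,0,0,0,0,0,-0.035,0,0,0,0,0,-0.065,0,0,0,0,0,-0.095,0,0,0,0,0,-0.12,0,0,0,0,0,-0.13,0,0,0,0,0,-0.13,0,0,0]}}

```text
clock: 33.88
eef_pos: [0.6499, 0.0202, 0.2336]
tool_rot: [0.084, 0.996, -0.0, 0.005]
ft_force: [0.6, -0.6, -0.8]
grip_width: 0.0193
```

```bash
python3 -c "
from h import *
rs()
c=.0
p=np.array([.4155,.1992,.225]);mv(p,3.0321)"
```

```text
t 33.88 tcp [0.6499 0.0202 0.2336] rv [2.9743 0.0098 3.1413] F [ 0.63 -0.61 -0.78] T [ 0.05 -0.04  0.01] w 0.0193 q [ 0.03  0.54  0.46  1.48 -0.    0.2 ]
rail tcp x 0.6376 y 0.1274 z 0.2336  F x 0.73 y -0.49 z -0.78
move [0.261  0.1374 0.0061] [-0.      0.0098 -0.0578] dist 7.074514832729617
```

>>> {"method": "apply_moves", "body": {"plan": [0.261,0.1374,0.002,0,0,-0.0575,0.261,0.1374,0.002,0,0,-0.0575,0.261,0.1374,0.002,0,0,-0.0575,0.261,0.1374,0.002,0,0,-0.0575,0.261,0.1374,0.002,0,0,-0.0575,0.261,0.1374,0.002,0,0,-0.0575,0.261,0.1374,0.002,0,0,-0.0575,0.261,0.1374,0.002,0,0,-0.0575,0.261,0.1374,0.002,0,0,-0.0575,0.261,0.1374,0.002,0,0,-0.0575,0.261,0.1374,0.002,0,0,-0.0575,0.261,0.1374,0.002,0,0,-0.0575]}}

```text
clock: 34.88
eef_pos: [0.4145, 0.1987, 0.2261]
tool_rot: [0.056, 0.998, -0.001, 0.001]
ft_force: [0.3, 0.2, -1.8]
grip_width: 0.0193
```

```bash
python3 -c "
from h import *
rs();snap('wrist','w14');snap('top','t14');state()
p=np.array([.4155,.1992,.16]);mv(p,3.0321)
im=cv2.imread('pics/w14.png')[120:270,220:420]
cv2.imwrite('pics/w14z.png',cv2.resize(im,None,fx=4,fy=4,interpolation=cv2.INTER_CUBIC))"
```

```text
t 34.88 tcp [0.4145 0.1987 0.2261] rv [ 3.0300e+00  2.1000e-03 -3.1404e+00] F [ 0.35  0.22 -1.83] T [-0.01 -0.02  0.02] w 0.0193 q [ 0.45  0.16 -0.11  1.3  -0.    0.56]
rail tcp x 0.3760 y 0.2644 z 0.2261  F x 0.31 y 0.27 z -1.83
t 34.98 tcp [0.4145 0.1987 0.2263] rv [ 3.0300e+00  2.1000e-03 -3.1406e+00] F [ 0.18  0.2  -1.1 ] T [0.   0.   0.01] w 0.0192 q [ 0.45  0.16 -0.11  1.3  -0.    0.56]
move [-0.0008  0.0007  0.0663] [-0.001   0.0021 -0.0021] dist 1.5894932046213919
```

View pics/w14z.png

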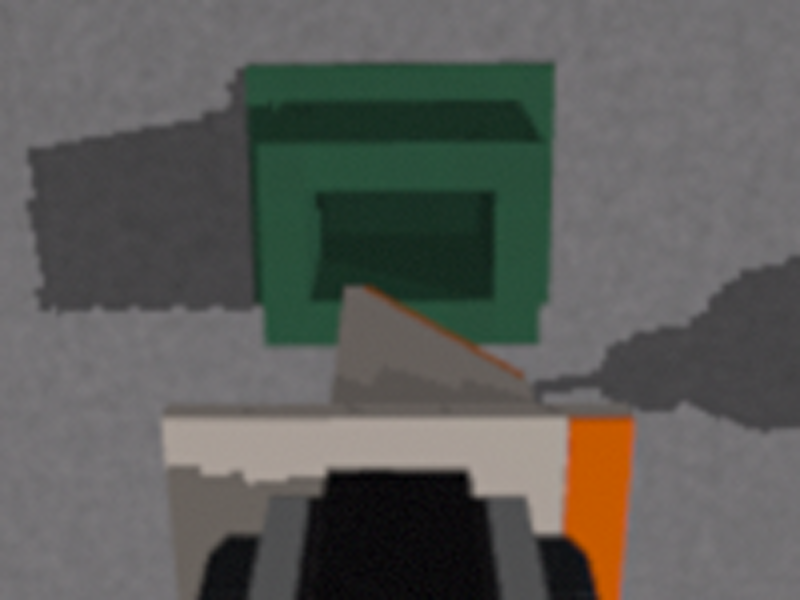

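>>> {"method": "apply_moves", "body": {"plan": [-0.0008,0.0007,0.02,0,0,-0.002,-0.0008,0.0007,0.045,0,0,-0.002,-0.0008,0.0007,0.06,0,0,-0.002,-0.0008,0.0007,0.066,0,0,-0.002,-0.0008,0.0007,0.066,0,0,-0.002,-0.0008,0.0007,0.066,0,0,-0.002]}}

```text
clock: 35.48
eef_pos: [0.4152, 0.1999, 0.161]
tool_rot: [0.054, 0.999, -0.0, 0.001]
ft_force: [0.1, -0.1, -0.8]
grip_width: 0.019
```

```bash
python3 -c "
from h import *
rs();snap('wrist','w15');state()
p=np.array([.4155,.1992,.0845]);mv(p,3.0321)
im=cv2.imread('pics/w15.png')[120:270,220:420]
cv2.imwrite('pics/w15z.png',cv2.resize(im,None,fx=4,fy=4,interpolation=cv2.INTER_CUBIC))"
```

```text
t 35.48 tcp [0.4152 0.1999 0.161 ] rv [ 3.0333e+00  2.6000e-03 -3.1411e+00] F [ 0.05 -0.14 -0.76] T [-0.05 -0.04 -0.01] w 0.0190 q [ 0.45  0.21 -0.23  1.13 -0.    0.56]
rail tcp x 0.3765 y 0.2658 z 0.1610  F x 0.08 y -0.13 z -0.76
t 35.53 tcp [0.4156 0.2002 0.1616] rv [3.0335 0.0039 3.1413] F [-0.02 -0.17 -1.24] T [ 0.03 -0.   -0.03] w 0.0194 q [ 0.45  0.21 -0.23  1.13 -0.    0.56]
move [ 0.0003 -0.001   0.0771] [0.0003 0.0039 0.0014] dist 1.8488678984548124
```

View pics/w15z.png

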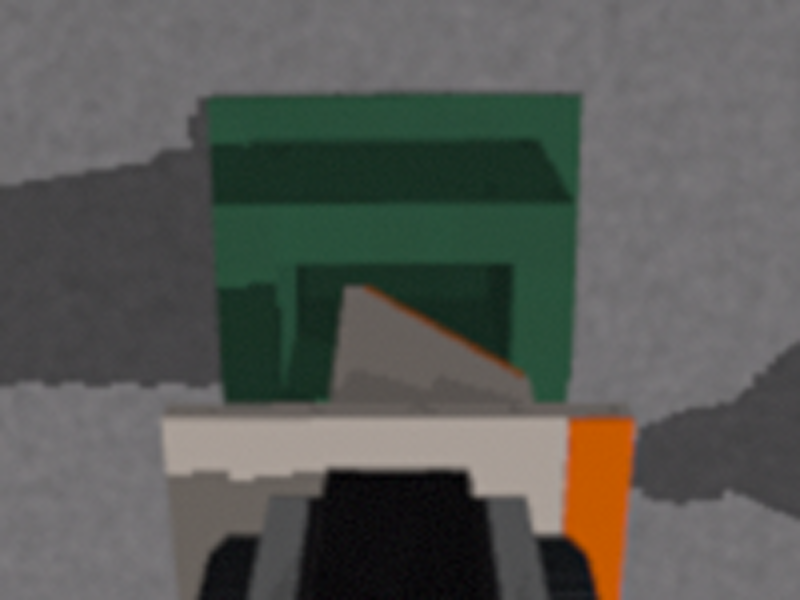

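>>> {"method": "apply_moves", "body": {"plan": [0.0002,-0.0008,0.006,0,0,0.001,0.0002,-0.0008,0.012,0,0,0.001,0.0002,-0.0008,0.017,0,0,0.001,0.0002,-0.0008,0.022,0,0,0.001,0.0002,-0.0008,0.027,0,0,0.001]}}

```text
clock: 35.95
eef_pos: [0.4143, 0.1993, 0.1332]
tool_rot: [0.054, 0.999, -0.0, 0.001]
ft_force: [-0.2, -0.3, -1.4]
grip_width: 0.0194
```

```bash
python3 -c "
from h import *
state()"
```

```text
t 35.95 tcp [0.4143 0.1993 0.1332] rv [ 3.0332e+00  2.4000e-03 -3.1410e+00] F [-0.19 -0.32 -1.44] T [0.01 0.01 0.02] w 0.0194 q [ 0.45  0.23 -0.28  1.06 -0.    0.56]
```

>>> {"method": "apply_moves", "body": {"plan": [0,0,0.006,0,0,0,0,0,0.013,0,0,0,0,0,0.02,0,0,0,0,0,0.027,0,0,0,0,0,0.034,0,0,0]}}

```text
clock: 36.37
eef_pos: [0.4144, 0.1993, 0.0989]
tool_rot: [0.054, 0.999, -0.0, 0.001]
ft_force: [-0.2, -0.6, -1.5]
grip_width: 0.0191
```

```bash
python3 -c "
from h import *
state()"
```

```text
t 36.37 tcp [0.4144 0.1993 0.0989] rv [ 3.0331e+00  2.3000e-03 -3.1410e+00] F [-0.23 -0.61 -1.54] T [ 0.03 -0.04  0.03] w 0.0191 q [ 0.45  0.27 -0.33  0.97 -0.    0.56]
```

Sliding in freely. Adjust x by +1 mm and lower the last 14 mm.

>>> {"method": "apply_moves", "body": {"plan": [-0.0008,0,0.005,0,0,0,-0.0008,0,0.009,0,0,0,-0.0008,0,0.012,0,0,0,-0.0008,0,0.014,0,0,0,-0.0008,0,0.0145,0,0,0,-0.0008,0,0.0145,0,0,0]}}

```text
clock: 36.87
eef_pos: [0.4154, 0.1992, 0.0852]
tool_rot: [0.054, 0.999, -0.0, 0.001]
ft_force: [0.7, -1.2, -2.7]
grip_width: 0.0193
```

```bash
python3 -c "
from h import *
state()"
```

```text
t 36.87 tcp [0.4154 0.1992 0.0852] rv [ 3.0331e+00  2.7000e-03 -3.1412e+00] F [ 0.67 -1.18 -2.65] T [-0.01  0.03  0.03] w 0.0193 q [ 0.45  0.29 -0.34  0.94 -0.    0.56]
```

>>> {"method": "apply_moves", "body": {"plan": [0,0,0.0007,0,0,0,0,0,0.0012,0,0,0,0,0,0.0012,0,0,0]}}

```text
clock: 37.12
eef_pos: [0.4157, 0.1993, 0.0845]
tool_rot: [0.054, 0.999, -0.0, 0.002]
ft_force: [-0.5, 0.8, 1.4]
grip_width: 0.0188
```

```bash
python3 -c "
from h import *
state()"
```

```text
t 37.12 tcp [0.4157 0.1993 0.0845] rv [3.033  0.0034 3.1416] F [-0.51  0.81  1.35] T [-0.06  0.06 -0.  ] w 0.0188 q [ 0.45  0.29 -0.35  0.94 -0.    0.56]
```

>>> {"method": "apply_moves", "body": {"plan": [0,0,0,0,0,0,0,0,0,0,0,0,0,0,0,0,0,0,0,0,0,0,0,0,0,0,0,0,0,0,0,0,0,0,0,0,0,0,0,0,0,0,0,0,0,0,0,0], "grip": 0.085}}

```text
clock: 37.78
eef_pos: [0.4154, 0.1992, 0.084]
tool_rot: [0.054, 0.999, -0.0, 0.001]
ft_force: [-0.2, 0.5, 0.2]
grip_width: 0.0851
```

>>> {"method": "apply_moves", "body": {"plan": [0,0,-0.01,0,0,0,0,0,-0.03,0,0,0,0,0,-0.06,0,0,0,0,0,-0.1,0,0,0,0,0,-0.14,0,0,0,0,0,-0.15,0,0,0,0,0,-0.15,0,0,0]}}

```text
clock: 38.37
eef_pos: [0.4173, 0.2004, 0.2382]
tool_rot: [0.054, 0.999, 0.002, 0.005]
ft_force: [0.1, 0.5, 0.2]
grip_width: 0.0851
```

```bash
python3 -c "
from h import *
state();snap('wrist','w16')
mv([.685,.02,.24],np.pi-.166)"
```

```text
t 38.37 tcp [0.4173 0.2004 0.2382] rv [3.0331 0.0101 3.1374] F [0.15 0.54 0.2 ] T [0.03 0.02 0.03] w 0.0851 q [ 0.45  0.16 -0.08  1.32 -0.    0.56]
move [-0.2869 -0.1496 -0.0028] [0.002  0.0061 0.0575] dist 7.759476275280898
```

View pics/w16.png

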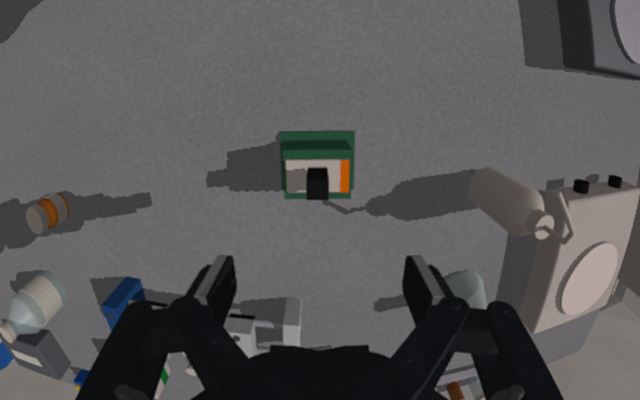

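>>> {"method": "apply_moves", "body": {"plan": [-0.285,-0.16,-0.012,0,0,0.0575,-0.285,-0.16,-0.012,0,0,0.0575,-0.285,-0.16,-0.012,0,0,0.0575,-0.285,-0.16,-0.012,0,0,0.0575,-0.285,-0.16,-0.012,0,0,0.0575,-0.285,-0.16,-0.012,0,0,0.0575,-0.285,-0.16,-0.012,0,0,0.0575,-0.285,-0.16,-0.012,0,0,0.0575,-0.285,-0.16,-0.012,0,0,0.0575,-0.285,-0.16,-0.012,0,0,0.0575,-0.285,-0.16,-0.012,0,0,0.0575,-0.285,-0.16,-0.012,0,0,0.0575]}}

```text
clock: 39.42
eef_pos: [0.6797, 0.0103, 0.2461]
tool_rot: [0.082, 0.997, -0.0, 0.0]
ft_force: [-0.4, -0.1, 0.6]
grip_width: 0.0851
```

```bash
python3 -c "
from h import *
rs();snap('wrist','w17')
im=cv2.imread('pics/w17.png')[80:190,140:480]
cv2.imwrite('pics/w17z.png',cv2.resize(im[:, :150],None,fx=5,fy=5,interpolation=cv2.INTER_CUBIC))
cv2.imwrite('pics/w17y.png',cv2.resize(im[:, 130:290],None,fx=5,fy=5,interpolation=cv2.INTER_CUBIC))"
```

```text
t 39.42 tcp [0.6797 0.0103 0.2461] rv [ 2.9767e+00  5.0000e-04 -3.1412e+00] F [-0.42 -0.1   0.55] T [-0.03 -0.   -0.04] w 0.0851 q [ 0.02  0.62  0.63  1.58 -0.    0.18]
rail tcp x 0.6687 y 0.1225 z 0.2461  F x -0.40 y -0.17 z 0.55
```

View pics/w17z.png

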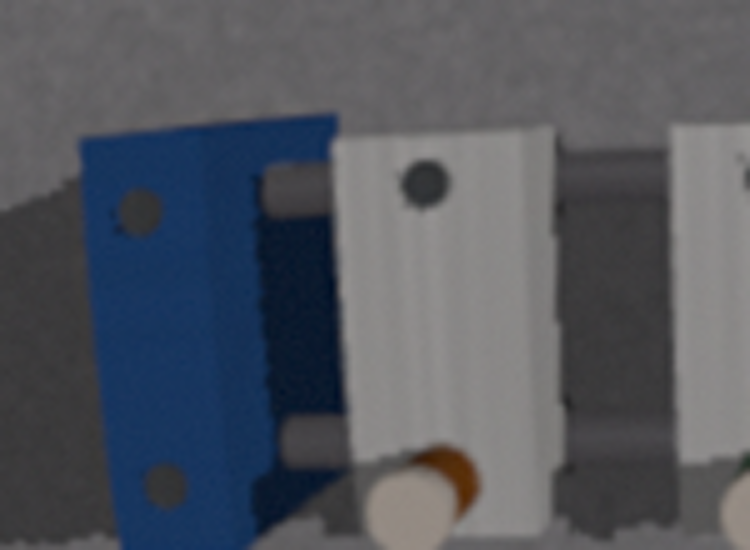

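View pics/w17y.png

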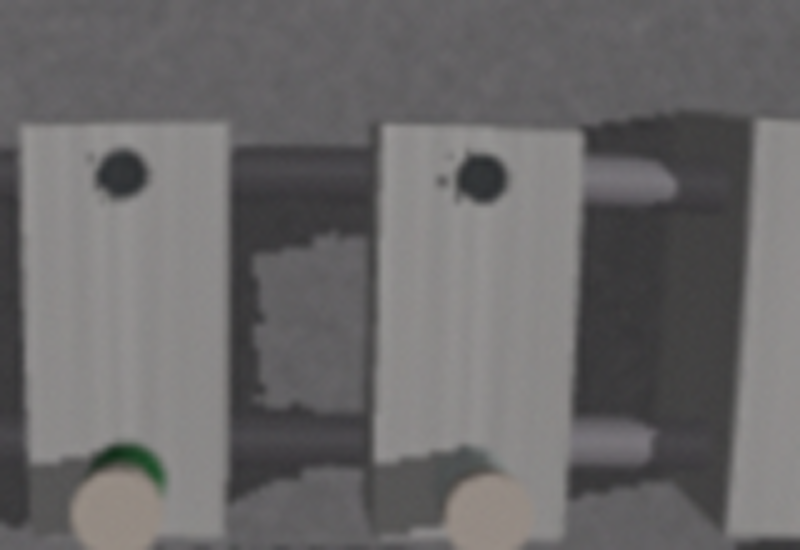

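```bash
python3 -c "
from h import *
c=load('w17')
A=lambda u:((u[0]+.5)/5-.5+140,(u[1]+.5)/5-.5+80)
B=lambda u:((u[0]+.5)/5-.5+270,(u[1]+.5)/5-.5+80)
for n,p in [('stop',A((209,125))),('stop',A((222,400))),('c1n',A((332,136))),('c1n',A((352,440))),('c1f',A((530,128))),('c1f',A((556,125))),('c2n',A((670,126))),('c2n',B((20,123))),('c2n',B((28,440))),('c2f',B((230,122))),('c3n',B((380,124))),('c3n',B((374,440))),('c3f',B((584,130)))]:
  q=onz(c,p,.085);print(n,round(q@u_,4),round(q@v_,4))"
```

```text
stop 0.5881 -0.02
stop 0.6466 -0.0218
c1n 0.5925 0.0078
c1n 0.656 0.0077
c1f 0.5932 0.0496
c1f 0.5929 0.0549
c2n 0.5939 0.0776
c2n 0.5933 0.0776
c2n 0.657 0.0775
c2f 0.5937 0.1184
c3n 0.5938 0.1474
c3n 0.6571 0.1474
c3f 0.5937 0.1878
```

```bash
python3 -c "
from h import *
print(bot.job_done()); state()"
```

```text
the job is handed in; nothing more can be done
None
the job is handed in; nothing more can be done
```

I set all three gaps with the spacer, working outwards from the blue stop. I then put the spacer back upright in its green holder and let go. The job was handed in at about 39 s of the 72 s, with the arm hovering clear of everything.

**Gap 1 was done twice.** My first pass tilted the spacer slightly and left about 0.4 mm of slack. I pushed carrier 1 back about 2 mm with the spacer's white face and set the gap again, this time pressed against the fixed stop. During that push the force reached about 6.5 N. In the gap, the collar touched the tops with a brief 7 N down-force, and no slack was left.

**Gaps 2 and 3** were set in one pass each. The collar ended within about 0.5 mm of the carriers, and the spacer was snug.

**Last checks:**

| Check | Expected | Result |
|---|---|---|
| White-face contacts, stop to carrier 1 to carrier 2 (by touch) | 70 mm apart | about 70.1 and 70.0 mm |
| Carrier spacing in the final wrist picture | 70 mm | 69.8 and 69.8 mm |
| Gap 1 in the same picture | 30 mm | about 28 to 29.5 mm |
| Spacer in the holder | upright, collar on the rim | seated with light contact, no side force; upright in the picture |

The gap 1 picture reading disagrees with the touch result. The stop's edge was hard to place in that picture, so I relied on touch. I did not re-measure the bystanders; nothing was steered near them.

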